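# Fill the two bays of a chase with furniture and quoins

### The arm

A 7-joint arm with a two-finger parallel gripper is mounted at the origin on a cart in front of the work surface, level with it; the furniture and walls round the work are solid. World frame = base frame: x ahead of the robot, y to its left, z up, the work surface at z = 0. Lengths are in m, angles in rad, forces in N, time in s.
With the tool pointing down it reaches from about 0.425 to 0.875 m from the base axis. Payload 4.7 kg.
Tool frame: the origin (TCP) lies at the very end of the fingers, on their centre line; the grasp point (between the pads) lies 19 mm behind it; z points along the fingers, y is the direction in which the jaws open and shut (so a half turn about z gives the same grasp; the last joint's range is limited). The gripper opens to 85 mm and grips with 20 to 120 N. Pads are 22 mm wide; open, the fingers measure 114 mm over their backs; the gripper's body (76 mm by 85 mm) begins 54 mm behind the grasp point. The pads swing forward as they close: fully open they stand 13 mm farther back than shut.
Start: joints at [1.17, 0.321, -0.07, 1.45, 0.023, 1.371, -0.057], TCP at [0.262, -0.595, 0.231] pointing down, gripper open.
Joint ranges: [-2.86, 2.86], [-0.3, 2.09], [-1.38, 1.24], [0.06, 2.45], [-1.56, 4.7], [0.09, 2.05], [-2.69, 2.69]. Speed limits (rad/s): [2.57, 2.57, 3.14, 3.14, 3.14, 3.14, 3.14].

### API

Orientations are given as a unit quaternion [w, x, y, z].
In Python, from station import manip gives the robot as it stands.
- The arm moves only by the shell command python3 -m jog 'ROWS'. ROWS is JSON, a list that holds one entry, the list of rows, each a list of 5 numbers: the opening, from 0 (shut) to 1 (fully open), then the shift along the tool's x, y, z in m, then the turn about the tool's z in rad. In form: [[[jaw, dx, dy, dz, turn], ...]]. A call has 1 to 12 rows; each row is the pose to reach, as a shift and turn from the pose commanded when the call began, along the tool's axes at that moment; what a row does not reach only later rows make up. A row lasts 1/8 s, in which the tool goes at most 62.5 mm and 10.7 degrees, less where a joint would pass 70% of its speed; a pose out of reach is approached as far as the arm can. A call with a gripper value outside its range is refused whole. The fingers move at their own pace and stop on an object; the grip force is fixed at half the most. Time passes only in rows, so rows that repeat a pose let the fingers close. It gives the time, the measured TCP pose, the force and the opening at its end, in the units of the state.
- manip.sense(): the state, without advancing time (a new reading comes with each control period).
- manip.read_camera(name): name is "scene" or "top" or "wrist"; returns a dict with "pixels" (400x640x3 uint8, red, green, blue), "z_map" (400x640 float32, m along the optical axis (not along the pixel's ray), 0 where there is no reading), "fovy" (degrees; the focal length in pixels is half the picture's height over the tangent of half this angle, whatever the lens; pixels are square), "cx", "cy" (the principal point, pixels), "rvec" (rotation vector, rad) and "tvec" (3), from world to camera coordinates, as OpenCV has them; the wrist camera has in their place "hand_eye" (4x4, takes a point from camera to tool coordinates, whose origin is the TCP and whose axes are the flange's). Camera axes: x right, y down, z forward; pixel columns grow to the right and rows downward; lengths in m; the calibration is good to about 2 mm. A picture is of the moment at which its call begins: read the wrist's pose just before it.
- manip.hand_in(): hands the job in, once; it reports no verdict.
The state is a dict: "time_s": time; "joint_positions": joint angles; "dq": joint speeds; "joint_torque": joint torques, N m; "position": TCP position; "tool_rot": TCP orientation; "wrist_force": force on the tool from outside, world axes, zero at the start; "ft_torque": the same for the moment, N m; "gripper_width": finger opening in m.
Only numpy, scipy, OpenCV 4.12 (cv2) and the standard library are available. Lean on these libraries where they do the work, as an engineer would, in place of code of your own. Each camera call takes 0.05 s, during which the arm holds its last target.

### The job

In each bay of the chase a printing cut stands against the head rail; leave the cuts there, and lay flat against the foot side of each the one piece of wooden furniture that is as long as the cut and leaves just enough room for a quoin. Then lay a quoin flat in the gap left between furniture and foot rail of each bay, lengthwise across the bay. Furniture and quoins are to be centred on their cut and square with the chase.

Things in the scene. Friction and masses are not known exactly. Their poses are not given: they have to be found in the camera images.
- chase: Dark iron frame fixed on the table, 304 (y) x 148 (x) x 18 mm high, rails 16 mm. A crossbar 12 mm wide along its x axis parts it into two bays open to the table top, each 116 mm from foot rail to head rail and 130 mm wide, centred at y = +71 and -71 mm. Origin: its middle, on the table; x points to the head rail (away from the robot), y left. Rails' inner faces: x = +58 (head), -58 mm (foot).
- narrow_cut: Mounted printing cut in one of the bays, against the head rail: dark wood block with bright metal plate on top, 36 (x) x 60 (y) x 23 mm high, loose, 220 g. Origin: middle of its lower head-side edge, so it spans x = 0 to -36 mm; axes as the chase's. Between it and the foot rail 80 mm are free; at either end of it 35 mm are free for fingers.
- wide_cut: Mounted printing cut in the other bay, against the head rail: dark wood block with bright metal plate on top, 60 (x) x 60 (y) x 23 mm high, loose, 220 g. Origin: middle of its lower head-side edge, so it spans x = 0 to -60 mm; axes as the chase's. Between it and the foot rail 56 mm are free.
- broad_furniture: Wooden furniture (spacing block), pale wood, 50 (x) x 60 (y) x 16 mm high, about 40 g, lying flat on the table. Origin: centre of its underside. Gripped by its ends (60 mm apart, along y) it can be set close against a cut; in the bay 35 mm are free beyond each end.
- slim_furniture: Wooden furniture (spacing block), pale wood, 26 (x) x 60 (y) x 16 mm high, about 25 g, lying flat on the table. Origin: centre of its underside. To be gripped by its ends like the broad one.
- long_furniture: Wooden furniture, pale wood, 30 (x) x 100 (y) x 17 mm high, lying flat on the table: longer than the cuts, so not wanted. Origin: centre of its underside.
- quoin_a: Expanding quoin: grey metal block with a round key hole in its top, 18 (x) x 52 (y) x 17 mm high, 85 g, lying flat on the table. Origin: centre of its underside. Gripped by its ends (52 mm apart, along y) it can be let down into the gap. The two quoins are alike; either may go into either bay.
- quoin_b: The second quoin, same as quoin_a: grey metal block, 18 (x) x 52 (y) x 17 mm high. Origin: centre of its underside.
There are look-alikes about, which are no part of the job. What is shaped like the slim_furniture but turquoise is not meant. Leave any yellow look-alike of the quoin_a alone.

How it is judged:
At the end, for the whole second after the job is handed in: Broad furniture under 8 mm from the narrow cut's foot face, slim furniture likewise at the wide cut; a quoin between each and the foot rail; all flat on the table, within 12 mm of the cut's centreline, within 0.15 rad of square, released, at rest; cuts moved less than 6 mm (height (world z) of broad_furniture between -0.004 and 0.004 m and angle between each of broad_furniture, slim_furniture's own z axis and vertical below 0.08 rad and linear speed of each of broad_furniture, slim_furniture, narrow_cut, wide_cut below 0.02 m/s and angular speed of each of broad_furniture, slim_furniture below 0.2 rad/s and contact force between the fingers and broad_furniture below 0.1 N and y of broad_furniture in the frame of narrow_cut between -0.012 and 0.012 m and angle between the y axis of each of broad_furniture, slim_furniture and the y axis of chase, either way round below 0.15 rad and x of broad_furniture in the frame of narrow_cut between -0.069 and -0.057 m and height (world z) of slim_furniture between -0.004 and 0.004 m and contact force between the fingers and slim_furniture below 0.1 N and y of slim_furniture in the frame of wide_cut between -0.012 and 0.012 m and x of slim_furniture in the frame of wide_cut between -0.081 and -0.069 m and distance of each of narrow_cut, wide_cut from where it was at the start of the episode below 0.006 m and angle between each of narrow_cut, wide_cut's own z axis and vertical below 0.05 rad and (((height (world z) of quoin_a between -0.004 and 0.004 m and angle between quoin_a's own z axis and vertical below 0.08 rad and linear speed of quoin_a below 0.02 m/s and angular speed of quoin_a below 0.2 rad/s and contact force between the fingers and quoin_a below 0.1 N and y of quoin_a in the frame of narrow_cut between -0.012 and 0.012 m and angle between the y axis of quoin_a and the y axis of chase, either way round below 0.15 rad and x of quoin_a in the frame of narrow_cut between -0.11 and -0.092 m) and (height (world z) of quoin_b between -0.004 and 0.004 m and angle between quoin_b's own z axis and vertical below 0.08 rad and linear speed of quoin_b below 0.02 m/s and angular speed of quoin_b below 0.2 rad/s and contact force between the fingers and quoin_b below 0.1 N and y of quoin_b in the frame of wide_cut between -0.012 and 0.012 m and angle between the y axis of quoin_b and the y axis of chase, either way round below 0.15 rad and x of quoin_b in the frame of wide_cut between -0.11 and -0.092 m)) or ((height (world z) of quoin_a between -0.004 and 0.004 m and angle between quoin_a's own z axis and vertical below 0.08 rad and linear speed of quoin_a below 0.02 m/s and angular speed of quoin_a below 0.2 rad/s and contact force between the fingers and quoin_a below 0.1 N and y of quoin_a in the frame of wide_cut between -0.012 and 0.012 m and angle between the y axis of quoin_a and the y axis of chase, either way round below 0.15 rad and x of quoin_a in the frame of wide_cut between -0.11 and -0.092 m) and (height (world z) of quoin_b between -0.004 and 0.004 m and angle between quoin_b's own z axis and vertical below 0.08 rad and linear speed of quoin_b below 0.02 m/s and angular speed of quoin_b below 0.2 rad/s and contact force between the fingers and quoin_b below 0.1 N and y of quoin_b in the frame of narrow_cut between -0.012 and 0.012 m and angle between the y axis of quoin_b and the y axis of chase, either way round below 0.15 rad and x of quoin_b in the frame of narrow_cut between -0.11 and -0.092 m)))); the robot touches nothing.
It also fails if it takes over 96 s, if anything falls off the work surface, if the arm or the gripper's body presses on something with over 40 N, if the wrist force passes 120 N, or if a joint passes its speed limit or range.

## Working session

There is one attempt and no reset: what is moved stays moved. The work goes in short steps, Python scripts to look and compute and a shell command to move; the robot and the scene stay as the last step left them, time stands still between calls to the robot, and variables do not carry over. Pictures are saved under pics/ and viewed, and the job is handed in when it is done.

```bash
ls; mkdir -p pics; cat > h.py <<'E'
import numpy as np, cv2
from station import manip
def cam(n):
    s=manip.sense(); c=manip.read_camera(n)
    f=200/np.tan(np.radians(c['fovy'])/2); c['K']=np.array([[f,0,c['cx']],[0,f,c['cy']],[0,0,1.]])
    if 'rvec' in c:
        R=cv2.Rodrigues(np.array(c['rvec'],float))[0]; t=np.array(c['tvec'],float).ravel()
        c['R']=R.T; c['o']=-R.T@t
    else:
        from scipy.spatial.transform import Rotation as Ro
        w,x,y,z=s['tool_rot']; Rt=Ro.from_quat([x,y,z,w]).as_matrix(); H=np.array(c['hand_eye'])
        c['R']=Rt@H[:3,:3]; c['o']=Rt@H[:3,3]+np.array(s['position'])
    return c
def ray(c,uv,z):
    uv=np.atleast_2d(uv).astype(float)
    d=np.c_[(uv-[c['cx'],c['cy']])/c['K'][0,0],np.ones(len(uv))]@c['R'].T
    return c['o']+d*((z-c['o'][2])/d[:,2])[:,None]
def cloud(c):
    v,u=np.mgrid[:400,:640]; z=c['z_map']
    p=np.stack([(u-c['cx'])/c['K'][0,0]*z,(v-c['cy'])/c['K'][0,0]*z,z],-1)@c['R'].T+c['o']
    p[z==0]=np.nan
    return p
def save(c,n): cv2.imwrite('pics/'+n,c['pixels'][:,:,::-1])
E
python3 - <<'E'
from h import *
s=manip.sense(); print({k:np.round(v,3) for k,v in s.items()})
for n in ['top','scene','wrist']:
    c=cam(n); save(c,n+'0.png'); print(n,c['fovy'],c['o'].round(3),c['R'].round(3).tolist())
E
```

```text
pics
{'time_s': np.float64(0.0), 'joint_positions': array([ 1.17 ,  0.322, -0.07 ,  1.452,  0.023,  1.371, -0.057]), 'dq': array([-0.001, -0.001, -0.001,  0.003,  0.   , -0.001,  0.001]), 'joint_torque': array([ 0.0000e+00, -4.9358e+01, -3.8200e-01, -3.1434e+01,  1.3000e-02,
        1.1000e-02, -0.0000e+00]), 'position': array([ 0.262, -0.594,  0.23 ]), 'tool_rot': array([-0.001,  0.979,  0.206, -0.   ]), 'wrist_force': array([0.582, 0.702, 0.452]), 'ft_torque': array([-0.019, -0.005,  0.026]), 'gripper_width': np.float64(0.086)}
top 52.71730432425359 [0.44  0.027 1.135] [[-0.025, -0.997, 0.071], [-1.0, 0.024, -0.011], [0.01, -0.071, -0.997]]
scene 51.46006335614542 [0.119 0.82  0.891] [[-0.891, -0.308, 0.333], [-0.453, 0.607, -0.653], [-0.001, -0.733, -0.68]]
wrist 65.41888875754447 [ 0.331 -0.563  0.373] [[0.404, -0.871, -0.279], [-0.915, -0.386, -0.121], [-0.002, 0.304, -0.953]]
```

View pics/top0.png

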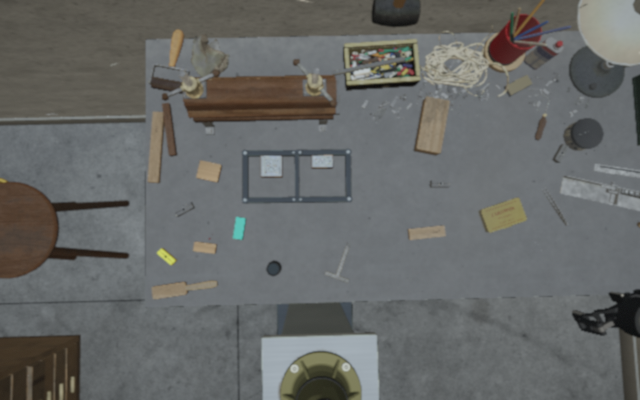

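View pics/scene0.png

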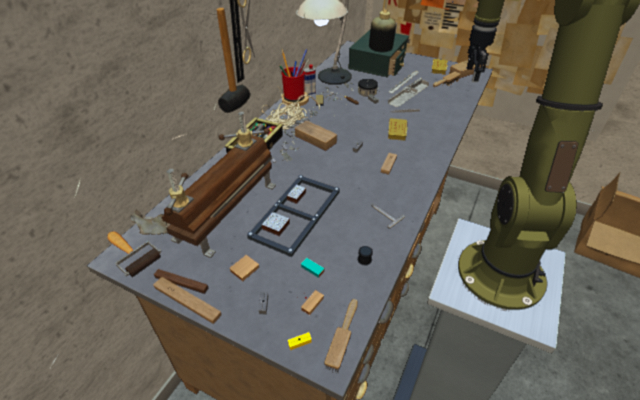

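View pics/wrist0.png

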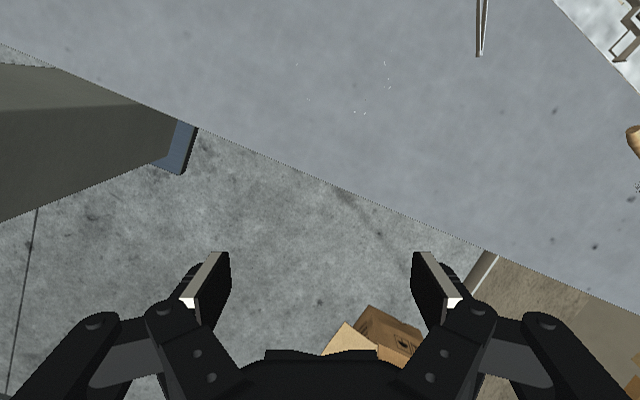

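The top view shows the chase at about (297,176). Broad is at (208,171), slim at (204,248), the quoins at (186,209) and (439,184), the long piece at (427,233), and the yellow and turquoise decoys at (166,257) and (239,228). Next I'll measure them.

```bash
cat > m.py <<'E'
from h import *
c=cam('top'); im=c['pixels']; P=cloud(c)
fin=np.isfinite(P[...,2])
tab=P[300-20:300,300:330]; 
print('table z', [round(float(np.nanmedian(P[v-4:v+4,u-4:u+4,2])),4) for u,v in [(270,230),(220,200),(400,200),(380,170),(320,240)]])
for n,(u,v) in dict(broad=(208,171),slim=(204,248),qa=(186,209),qb=(439,184),long=(427,233),cutL=(271,166),cutR=(322,161)).items():
    w=24
    z=P[v-w:v+w,u-w:u+w,2]
    m=(z>0.008).astype(np.uint8)
    nl,lab,st,ce=cv2.connectedComponentsWithStats(m)
    l=lab[w,w]
    if l==0: print(n,'none',np.nanmedian(z[w-2:w+2,w-2:w+2]));continue
    cn,_=cv2.findContours((lab==l).astype(np.uint8),cv2.RETR_EXTERNAL,cv2.CHAIN_APPROX_NONE)
    q=max(cn,key=len).reshape(-1,2)+[u-w,v-w]
    zt=np.nanmedian(z[lab==l]); X=ray(c,q,zt)[:,:2]
    r=cv2.minAreaRect((X*1000).astype(np.float32)); print(n,zt.round(4),r)
big=cv2.resize(im[130:280,140:460],None,fx=2.5,fy=2.5,interpolation=cv2.INTER_CUBIC); cv2.imwrite('pics/topz.png',big[:,:,::-1])
E
python3 m.py
```

```text
table z [-0.0004, 0.0002, 0.0002, -0.0002, 0.0007]
broad 0.0167 ((614.3302612304688, 295.0811767578125), (61.67390441894531, 50.37687301635742), 76.05572509765625)
slim 0.0162 ((402.90325927734375, 307.6607360839844), (62.29545974731445, 26.31600570678711), 81.8790512084961)
qa 0.0171 ((509.1957092285156, 364.3885192871094), (19.981021881103516, 52.62431716918945), 25.979080200195312)
qb 0.0167 ((564.9004516601562, -348.40850830078125), (53.56809997558594, 16.880041122436523), 88.63896942138672)
long 0.0165 ((428.5838623046875, -305.98162841796875), (30.023876190185547, 101.93408203125), 4.552588939666748)
cutL 0.0205 ((613.6640014648438, 122.81755065917969), (131.08047485351562, 109.34718322753906), 88.74150848388672)
cutR 0.0202 ((619.1564331054688, -19.72795867919922), (95.5146713256836, 134.155517578125), 0.2990487217903137)
```

View pics/topz.png

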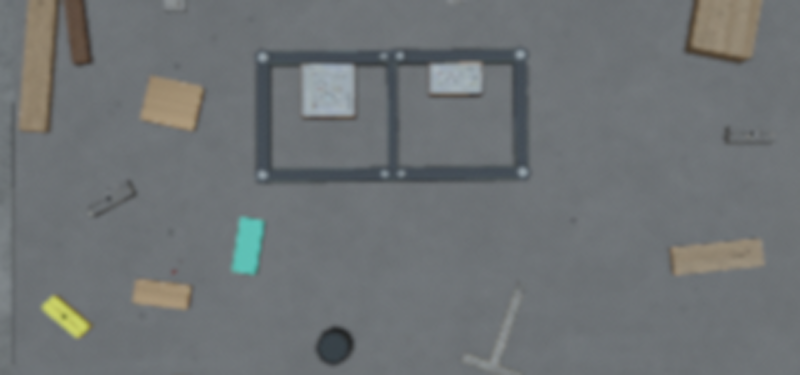

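```bash
cat > ch.py <<'E'
from h import *
c=cam('top'); im=c['pixels']; P=cloud(c)
z=P[...,2]; m=np.zeros((400,640),np.uint8); m[140:212,235:362]=(z[140:212,235:362]>0.008)
cn,_=cv2.findContours(m,cv2.RETR_EXTERNAL,cv2.CHAIN_APPROX_NONE); q=max(cn,key=len).reshape(-1,2)
X=ray(c,q,0.018)[:,:2]*1000
print('chase',cv2.minAreaRect(X.astype(np.float32)), X.min(0),X.max(0))
# line fits to inner rails & outer: bays
hs,_=cv2.findContours(m,cv2.RETR_CCOMP,cv2.CHAIN_APPROX_NONE)[0],0
# plates: bright & low-sat
g=im.min(2); mm=np.zeros_like(m); mm[145:195,250:345]=(g[145:195,250:345]>135)
nl,lab,st,ce=cv2.connectedComponentsWithStats(mm)
for i in range(1,nl):
    if st[i,4]<60: continue
    cn,_=cv2.findContours((lab==i).astype(np.uint8),cv2.RETR_EXTERNAL,cv2.CHAIN_APPROX_NONE)
    X=ray(c,cn[0].reshape(-1,2),0.023)[:,:2]*1000
    print('plate',st[i],cv2.minAreaRect(X.astype(np.float32)),X.min(0),X.max(0))
E
python3 ch.py
```

```text
chase ((594.6064453125, 49.87213897705078), (305.2455749511719, 148.34776306152344), 89.3267593383789) [ 519.75678365 -103.43000603] [670.53382208 203.2926304 ]
plate [312 155  21  12 230] ((634.922607421875, -21.217212677001953), (55.73301315307617, 30.929466247558594), 88.66658782958984) [618.88072264 -49.17401393] [650.2478188    6.93632912]
plate [261 156  21  20 405] ((624.2025756835938, 120.89892578125), (55.67976379394531, 53.26554489135742), 88.68032836914062) [596.9979235   92.88828456] [651.40600437 148.99873923]
```

```bash
cat > go.py <<'E'
import sys
from h import *
from scipy.spatial.transform import Rotation as Ro
# usage: go.py x y z yawdeg ; yaw = world angle of tool x axis
x,y,z,yaw=map(float,sys.argv[1:5])
s=manip.sense(); w,a,b,d=s['tool_rot']; R=Ro.from_quat([a,b,d,w]).as_matrix()
p=np.array(s['position']); dl=R.T@(np.array([x,y,z])-p)
cur=np.arctan2(R[1,0],R[0,0]); t=-(np.radians(yaw)-cur); t=(t+np.pi/2)%np.pi-np.pi/2
print('t',round(s['time_s'],2),'pos',p.round(4),'yaw',np.degrees(cur).round(2),'tilt',R[:,2].round(3),'F',np.round(s['wrist_force'],1),'w',round(s['gripper_width'],4))
print('d',dl.round(4),'turn',round(t,4),'dist',np.linalg.norm(dl).round(3))
E
python3 go.py 0.50 0.05 0.25 0
```

```text
t 0.25 pos [ 0.2618 -0.5947  0.2308] yaw 23.77 tilt [-0.     0.001 -1.   ] F [ 0.2  0.8 -0.3] w 0.0855
d [ 0.4778 -0.494  -0.0188] turn 0.4148 dist 0.688
```

```bash
python3 -m jog '[[[1,0.478,-0.494,-0.019,0.415],[1,0.478,-0.494,-0.019,0.415],[1,0.478,-0.494,-0.019,0.415],[1,0.478,-0.494,-0.019,0.415],[1,0.478,-0.494,-0.019,0.415],[1,0.478,-0.494,-0.019,0.415],[1,0.478,-0.494,-0.019,0.415],[1,0.478,-0.494,-0.019,0.415],[1,0.478,-0.494,-0.019,0.415],[1,0.478,-0.494,-0.019,0.415],[1,0.478,-0.494,-0.019,0.415],[1,0.478,-0.494,-0.019,0.415]]]'; python3 go.py 0.5 0.05 0.25 0
```

```text
time_s: 1.75
position: [0.5007, 0.056, 0.2507]
tool_rot: [-0.001, 1.0, 0.005, 0.001]
wrist_force: [-0.1, -0.9, -0.7]
gripper_width: 0.0856
t 1.75 pos [0.5007 0.056  0.2507] yaw 0.56 tilt [ 0.001  0.003 -1.   ] F [-0.1 -0.9 -0.7] w 0.0856
d [-0.0008  0.006   0.0007] turn 0.0098 dist 0.006
```

```bash
python3 -m jog '[[[1,0,0,0,0],[1,0,0,0,0]]]'; python3 - <<'E'
from h import *
c=cam('wrist'); save(c,'w1.png'); np.savez('w1.npz',**{k:c[k] for k in ['pixels','z_map','K','R','o','cx','cy']})
P=cloud(c); print(np.nanmedian(P[300:340,20:60,2]),np.nanmedian(P[20:60,300:340],axis=(0,1)))
E
```

```text
time_s: 2.0
position: [0.5001, 0.0479, 0.2501]
tool_rot: [0.0, 1.0, -0.002, -0.0]
wrist_force: [1.0, 0.3, 0.7]
gripper_width: 0.0856
-0.5043943017136245 [6.35300916e-01 4.86156854e-02 1.78902760e-04]
```

View pics/w1.png

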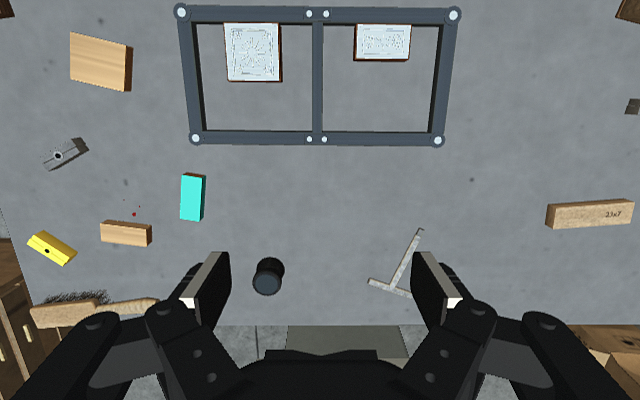

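The wrist view shows everything clearly: chase with corners at (180,12) to (440,140), plates at (253,52) and (382,42), broad at (100,62), slim at (126,233) and quoin_a at (66,154). I'll measure from this one.

```bash
cat > mw.py <<'E'
import sys
from h import *
def meas(c,seeds,rect=None,zmin=0.008):
    P=cloud(c); z=P[...,2]; m=(z>zmin).astype(np.uint8)
    nl,lab,st,ce=cv2.connectedComponentsWithStats(m,connectivity=4)
    for n,(u,v,h) in seeds.items():
        l=lab[v,u]
        if l==0: print(n,'no comp',z[v,u]); continue
        # top face only: points whose height near h
        mm=((lab==l)&(z>h-0.004)).astype(np.uint8)
        ys,xs=np.nonzero(mm); zt=np.median(z[mm>0])
        cn,_=cv2.findContours(mm,cv2.RETR_EXTERNAL,cv2.CHAIN_APPROX_NONE); q=max(cn,key=len).reshape(-1,2)
        r=cv2.minAreaRect((ray(c,q,h)[:,:2]*1000).astype(np.float32))
        r2=cv2.minAreaRect((P[mm>0][:,:2]*1000).astype(np.float32))
        print(n,'z',zt.round(4),'ray',np.round(np.hstack(r),1),'cloud',np.round(np.hstack(r2),1))
E
python3 - <<'E'
from mw import *
d=dict(np.load('w1.npz'))
meas(d,dict(broad=(95,62,.016),slim=(122,230,.016),qa=(76,148,.017),chase=(317,90,.018)))
P=cloud(d);im=d['pixels']
for n,h,sl in [('wide',.023,(slice(18,90),slice(215,290))),('narrow',.023,(slice(18,70),slice(345,420)))]:
    m=np.zeros(im.shape[:2],np.uint8); m[sl]=(im.min(2)[sl]>140)
    m=cv2.morphologyEx(m,cv2.MORPH_CLOSE,np.ones((3,3)))
    cn,_=cv2.findContours(m,cv2.RETR_EXTERNAL,cv2.CHAIN_APPROX_NONE); q=max(cn,key=len).reshape(-1,2)
    print(n,np.round(np.hstack(cv2.minAreaRect((ray(d,q,h)[:,:2]*1000).astype(np.float32))),1), np.nanmedian(P[m>0][:,2]))
# bolts: chase corners
g=im.min(2)>170
for u,v in [(180,12),(455,14),(438,140),(195,138)]:
    m=np.zeros_like(g); m[max(0,v-8):v+9,u-8:u+9]=g[max(0,v-8):v+9,u-8:u+9]
    y,x=np.nonzero(m); print('bolt',ray(d,[x.mean(),y.mean()],.018)[0].round(4),len(x))
# inner rail faces, top edges: dark mask rows
for u in [240,260,370,400]:
    col=im[:,u].astype(int); print(u,[ (v,tuple(col[v])) for v in range(124,150,2)])
E
```

```text
broad z 0.0161 ray [611.3 296.3  62.3  49.7  76.5] cloud [611.5 297.6  62.3  50.   76.5]
slim z 0.0157 ray [400.9 308.5  62.3  27.6  81.8] cloud [399.7 309.9  61.1  27.3  80.9]
qa z 0.0169 ray [507.3 365.3  18.6  55.8  27.4] cloud [507.2 366.8  18.3  54.3  27. ]
chase z 0.0183 ray [592.4  52.2 307.1 150.4  89.3] cloud [592.4  52.3 306.8 150.3  89.4]
wide [618.4 122.7  56.9  59.9  89.9] 0.02244746690928001
narrow [629.5 -20.2  59.3  35.3  87.9] 0.022240993874158677
bolt [0.6601 0.1963 0.018 ] 55
bolt [ 0.6567 -0.0933  0.018 ] 55
bolt [ 0.5241 -0.0915  0.018 ] 40
bolt [0.5275 0.1978 0.018 ] 43
240 [(124, (np.int64(132), np.int64(139), np.int64(142))), (126, (np.int64(132), np.int64(139), np.int64(143))), (128, (np.int64(138), np.int64(144), np.int64(149))), (130, (np.int64(50), np.int64(53), np.int64(52))), (132, (np.int64(74), np.int64(87), np.int64(95))), (134, (np.int64(74), np.int64(84), np.int64(95))), (136, (np.int64(70), np.int64(81), np.int64(91))), (138, (np.int64(73), np.int64(84), np.int64(94))), (140, (np.int64(74), np.int64(85), np.int64(97))), (142, (np.int64(71), np.int6
[... 1536 characters left out ...]
.int64(143)))]
400 [(124, (np.int64(129), np.int64(135), np.int64(139))), (126, (np.int64(131), np.int64(139), np.int64(140))), (128, (np.int64(133), np.int64(139), np.int64(142))), (130, (np.int64(135), np.int64(142), np.int64(146))), (132, (np.int64(41), np.int64(42), np.int64(40))), (134, (np.int64(72), np.int64(84), np.int64(92))), (136, (np.int64(69), np.int64(80), np.int64(90))), (138, (np.int64(71), np.int64(83), np.int64(94))), (140, (np.int64(75), np.int64(86), np.int64(96))), (142, (np.int64(73), np.int64(84), np.int64(94))), (144, (np.int64(71), np.int64(81), np.int64(92))), (146, (np.int64(112), np.int64(119), np.int64(121))), (148, (np.int64(127), np.int64(133), np.int64(137)))]
```

```bash
python3 go.py 0.6115 0.297 0.12 -13.5
```

```text
t 2.05 pos [0.5001 0.048  0.2501] yaw -0.19 tilt [-0.    -0.001 -1.   ] F [-0.4 -0.6 -0.1] w 0.0855
d [ 0.1106 -0.2494  0.1299] turn 0.2324 dist 0.302
```

```bash
python3 -m jog '[[[1,0.111,-0.249,0.13,0.232],[1,0.111,-0.249,0.13,0.232],[1,0.111,-0.249,0.13,0.232],[1,0.111,-0.249,0.13,0.232],[1,0.111,-0.249,0.13,0.232],[1,0.111,-0.249,0.13,0.232],[1,0.111,-0.249,0.13,0.232],[1,0.111,-0.249,0.13,0.232]]]'; python3 - <<'E'
from h import *
c=cam('wrist'); save(c,'w2.png'); np.savez('w2.npz',**{k:c[k] for k in ['pixels','z_map','K','R','o','cx','cy']})
E
python3 go.py 0.6115 0.297 0.12 -13.5
```

```text
time_s: 3.05
position: [0.6126, 0.2965, 0.1216]
tool_rot: [0.0, 0.993, -0.117, 0.001]
wrist_force: [-0.3, -0.1, -0.1]
gripper_width: 0.0856
t 3.1 pos [0.6126 0.2966 0.1219] yaw -13.48 tilt [ 0.003 -0.001 -1.   ] F [ 0.3 -0.  -0.1] w 0.0855
d [-0.0011 -0.0001  0.0018] turn 0.0004 dist 0.002
```

View pics/w2.png

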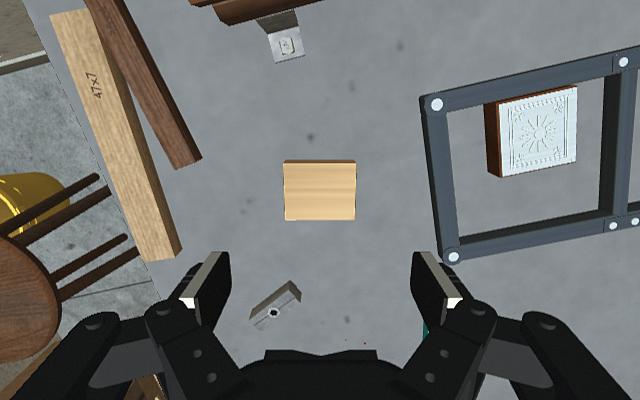

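The broad furniture is centred at (320,190), midway between the fingers (230 and 412), and looks square to them. I'll check its pose.

```bash
python3 - <<'E'
from mw import *
d=dict(np.load('w2.npz')); meas(d,dict(broad=(320,190,.016),qa=(285,300,.017)))
E
python3 go.py 0.6115 0.297 0.004 -13.5
```

```text
broad z 0.0157 ray [612.1 297.5  59.9  49.7  76.6] cloud [611.6 297.6  60.6  50.3  76.7]
qa z 0.0164 ray [508.7 366.3  19.3  54.6  27.6] cloud [507.  367.   18.9  54.   28.2]
t 3.1 pos [0.6126 0.2966 0.1219] yaw -13.48 tilt [ 0.003 -0.001 -1.   ] F [ 0.3 -0.  -0.1] w 0.0855
d [-1.500e-03 -1.000e-04  1.178e-01] turn 0.0004 dist 0.118
```

```bash
python3 -m jog '[[[1,-0.001,-0.001,0.06,0],[1,-0.001,-0.001,0.11,0],[1,-0.001,-0.001,0.12,0],[1,-0.001,-0.001,0.12,0]]]';python3 -m jog '[[[0.5,0,0,0,0],[0.5,0,0,0,0],[0.5,0,0,0,0],[0.5,0,0,0,0],[0.5,0,0,0,0],[0.5,0,0,0,0]]]'; python3 - <<'E'
from h import *
c=cam('wrist'); save(c,'w3.png'); 
E
python3 go.py 0.612 0.2975 0.15 -0.7
```

```text
time_s: 3.6
position: [0.6115, 0.2996, 0.0017]
tool_rot: [-0.0, 0.993, -0.116, 0.001]
wrist_force: [-0.5, 1.2, -0.3]
gripper_width: 0.0854
time_s: 4.35
position: [0.6126, 0.3011, 0.0036]
tool_rot: [-0.001, 0.993, -0.116, 0.002]
wrist_force: [-0.8, 0.0, 6.8]
gripper_width: 0.0579
t 4.4 pos [0.6126 0.3011 0.0036] yaw -13.31 tilt [ 0.005  0.002 -1.   ] F [-0.1 -0.4  7.1] w 0.0578
d [ 0.0009  0.0033 -0.1464] turn -0.2202 dist 0.146
```

View pics/w3.png

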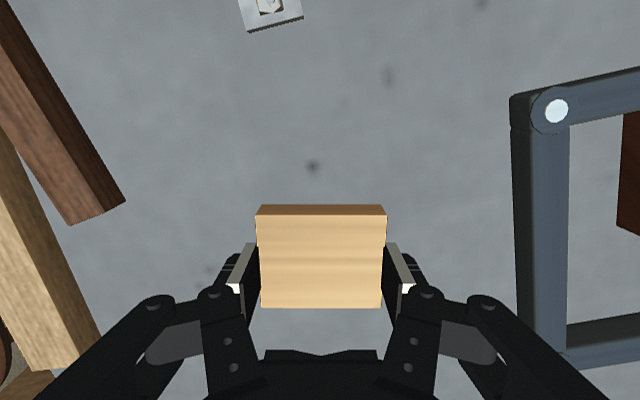

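The broad piece is held between the pads (block at about (320,258), opening 58 mm). I'll lift it and measure how it sits in the hand.

```bash
python3 -m jog '[[[0.5,0,0,-0.03,0],[0.5,0,0,-0.09,0],[0.5,0,0,-0.15,0],[0.5,0,0,-0.15,0],[0.5,0,0,-0.15,0]]]'; cat > hand.py <<'E'
from h import *
# object in hand: contour of top face from wrist depth
c=cam('wrist'); s=manip.sense(); import sys
save(c,sys.argv[1]); P=cloud(c); p=np.array(s['position'])
zt=P[...,2]; 
near=np.linalg.norm(P[...,:2]-p[:2],axis=-1)<0.08
u,v=int(sys.argv[2]),int(sys.argv[3])
z0=np.nanmedian(zt[v-3:v+4,u-3:u+4]); m=(near&(abs(zt-z0)<0.004)).astype(np.uint8)
im=c['pixels'].astype(int); ref=np.median(im[v-5:v+6,u-5:u+6].reshape(-1,3),0)
if sys.argv[4]=='wood': m&=((im[...,0]-im[...,2])>25).astype(np.uint8)
nl,lab,st,ce=cv2.connectedComponentsWithStats(m,connectivity=4); m=(lab==lab[v,u])
X=P[m]; r=cv2.minAreaRect((X[:,:2]*1000).astype(np.float32))
print('t',s['time_s'],'tcp',p.round(4),'top z',z0.round(4),'rel z',(z0-p[2]).round(4),'rect',np.round(np.hstack(r),1),'center-tcp(world mm)',(np.array(r[0])-p[:2]*1000).round(1),'w',s['gripper_width'],np.round(s['wrist_force'],1))
A=np.c_[X[:,:2]-X[:,:2].mean(0),np.ones(len(X))]; print('slope',np.linalg.lstsq(A,X[:,2],rcond=None)[0].round(3))
E
python3 hand.py w4.png 320 270 wood
```

```text
time_s: 5.03
position: [0.6107, 0.3, 0.1509]
tool_rot: [0.0, 0.993, -0.116, 0.001]
wrist_force: [-0.2, 0.6, -0.6]
gripper_width: 0.058
t 5.075 tcp [0.6101 0.2995 0.1495] top z 0.1628 rel z 0.0133 rect [610.5 299.9  61.1  50.9  76.8] center-tcp(world mm) [0.4 0.4] w 0.05833929028266333 [-0.5 -0.  -0.9]
slope [-0.007  0.002  0.163]
```

View pics/w4.png

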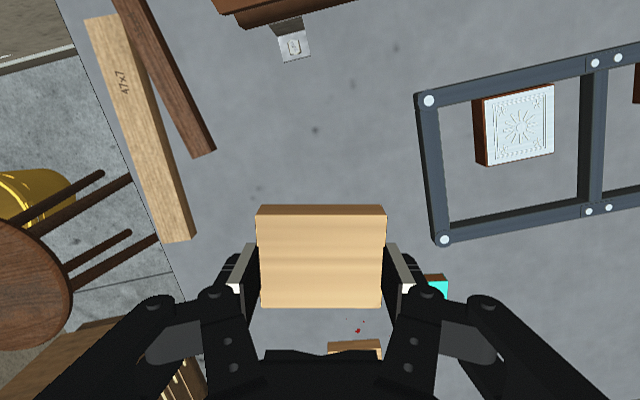

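```bash
python3 go.py 0.5856 -0.0188 0.10 -0.65
```

```text
t 5.08 pos [0.6101 0.2995 0.1495] yaw -13.31 tilt [-0.001 -0.001 -1.   ] F [-0.5 -0.  -0.9] w 0.0583
d [0.0494 0.3153 0.0499] turn -0.2209 dist 0.323
```

```bash
python3 -m jog '[[[0.5,0.049,0.315,0.02,-0.221],[0.5,0.049,0.315,0.03,-0.221],[0.5,0.049,0.315,0.04,-0.221],[0.5,0.049,0.315,0.05,-0.221],[0.5,0.049,0.315,0.05,-0.221],[0.5,0.049,0.315,0.05,-0.221],[0.5,0.049,0.315,0.05,-0.221],[0.5,0.049,0.315,0.05,-0.221]]]'; python3 hand.py w5.png 320 270 wood;python3 go.py 0.5856 -0.0188 0.10 -0.65
```

```text
time_s: 6.08
position: [0.5858, -0.0151, 0.1002]
tool_rot: [-0.001, 1.0, -0.004, -0.0]
wrist_force: [0.8, 0.9, 0.1]
gripper_width: 0.0581
t 6.125 tcp [ 0.5859 -0.015   0.1005] top z 0.1124 rel z 0.0119 rect [585.5 -14.8  60.8  51.3  89.6] center-tcp(world mm) [-0.5  0.2] w 0.058072478948339674 [ 0.7  0.7 -0.4]
slope [-0.008  0.001  0.112]
t 6.12 pos [ 0.5859 -0.015   0.1005] yaw -0.43 tilt [ 0.     0.001 -1.   ] F [ 0.7  0.7 -0.4] w 0.0581
d [-0.0003  0.0038  0.0005] turn 0.0038 dist 0.004
```

View pics/w5.png

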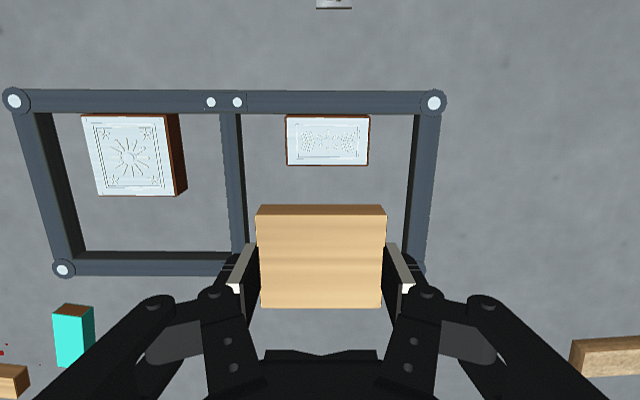

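The narrow cut's plate is at (327,140), with the wide cut at (132,155). The chase bolts are at (15,102), (435,103) and (64,269). I'll re-measure the chase and cuts from this view.

```bash
cat > cuts.py <<'E'
from h import *
import sys
c=cam('wrist'); im=c['pixels']; P=cloud(c)
Z=np.nan_to_num(P[...,2],nan=-9)
g=((im.min(2)>150)&(im.max(2).astype(int)-im.min(2)<45)).astype(np.uint8)
g=cv2.morphologyEx(g,cv2.MORPH_CLOSE,np.ones((5,5)))&((Z>0.012)&(Z<0.03)).astype(np.uint8)
nl,lab,st,ce=cv2.connectedComponentsWithStats(g)
for i in range(1,nl):
    if st[i,4]<40: continue
    cn,_=cv2.findContours((lab==i).astype(np.uint8),cv2.RETR_EXTERNAL,cv2.CHAIN_APPROX_NONE); q=max(cn,key=len).reshape(-1,2)
    h=0.023 if st[i,4]>800 else .018
    X=ray(c,q,h)[:,:2]*1000
    print('plate' if h>.02 else 'bolt',ce[i].round(),st[i,4],np.nanmedian(Z[lab==i]).round(4),np.round(np.hstack(cv2.minAreaRect(X.astype(np.float32))),1))
E
python3 cuts.py
```

```text
bolt [ 15. 101.] 133 0.0205 [659.2 197.5   8.3   8.4  36.5]
bolt [211. 102.] 67 0.0205 [657.9  60.9   5.9   5.6  42.6]
bolt [237. 102.] 66 0.0206 [657.5  42.9   5.5   6.   41.4]
bolt [434. 103.] 134 0.02 [656.1 -93.4   8.7   8.2  48.4]
plate [129. 155.] 6204 0.0225 [620.2 122.   56.7  57.1  89.5]
plate [327. 141.] 3754 0.0223 [630.5 -19.6  56.5  32.2  89.6]
bolt [ 62. 269.] 82 0.0202 [526.  198.7   8.3   8.4  89.7]
```

```bash
python3 -m jog '[[[0.5,-0.001,0.004,0.03,0.004],[0.5,-0.001,0.004,0.06,0.004],[0.5,-0.001,0.004,0.06,0.004],[0.5,-0.001,0.004,0.06,0.004]]]'; python3 hand.py w6.png 320 270 wood;python3 go.py 0.585 -0.0195 0.004 -0.65
```

```text
time_s: 6.68
position: [0.5857, -0.0206, 0.0415]
tool_rot: [-0.0, 1.0, -0.007, 0.001]
wrist_force: [0.4, -0.4, 0.0]
gripper_width: 0.058
t 6.725 tcp [ 0.586  -0.0209  0.0418] top z 0.0536 rel z 0.0118 rect [585.5 -20.4  61.   51.   89.5] center-tcp(world mm) [-0.4  0.5] w 0.057961927115550316 [0.4 0.6 0.6]
slope [-0.007  0.     0.053]
t 6.72 pos [ 0.586  -0.0209  0.0418] yaw -0.8 tilt [ 0.002  0.    -1.   ] F [0.4 0.6 0.6] w 0.058
d [-0.0011 -0.0014  0.0378] turn -0.0027 dist 0.038
```

View pics/w6.png

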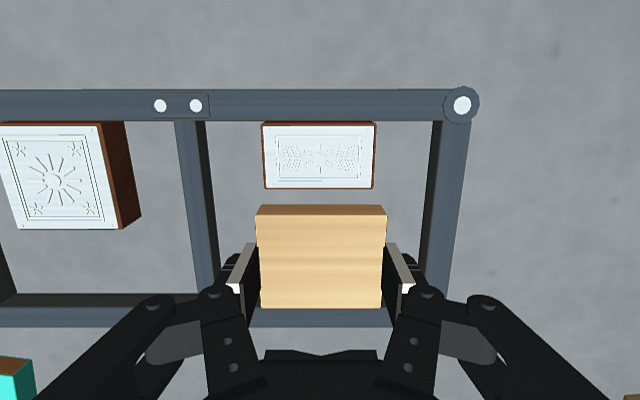

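```bash
python3 -m jog '[[[0.5,-0.001,-0.001,0.02,0],[0.5,-0.001,-0.001,0.035,0],[0.5,-0.001,-0.001,0.038,0],[0.5,-0.001,-0.001,0.038,0],[0.5,-0.001,-0.001,0.038,0]]]'; python3 hand.py w7.png 320 270 wood;python3 go.py 0.585 -0.0195 0.004 -0.65; python3 cuts.py
```

```text
time_s: 7.35
position: [0.5835, -0.0212, 0.0033]
tool_rot: [0.001, 1.0, -0.008, -0.001]
wrist_force: [-5.9, -0.7, 13.5]
gripper_width: 0.0579
t 7.4 tcp [ 0.5835 -0.0212  0.0033] top z 0.0163 rel z 0.013 rect [583.4 -21.   60.6  51.3  88.8] center-tcp(world mm) [-0.1  0.2] w 0.05809490076483293 [-5.2 -0.6 13.2]
slope [-0.005  0.025  0.016]
t 7.4 pos [ 0.5835 -0.0212  0.0033] yaw -0.87 tilt [-0.001 -0.002 -1.   ] F [-5.2 -0.6 13.2] w 0.0581
d [ 0.0014 -0.0017 -0.0007] turn -0.0038 dist 0.002
bolt [504. 102.] 419 0.0201 [655.7 -94.    8.8   8.6  26.6]
bolt [108. 103.] 210 0.0208 [657.5  61.6   5.8   6.3  77.1]
bolt [155. 103.] 207 0.0206 [657.3  43.3   6.    5.9  39.2]
plate [ 23. 204.] 5748 0.0224 [620.1 106.8  27.7  56.3  89.2]
plate [317. 169.] 11245 0.0223 [630.2 -19.7  58.4  32.7  89.4]
bolt [457. 369.] 135 0.0199 [521.2 -91.1   9.1   6.   32.6]
bolt [197. 370.] 101 0.0204 [522.6  44.7   6.6   6.    3.1]
```

View pics/w7.png

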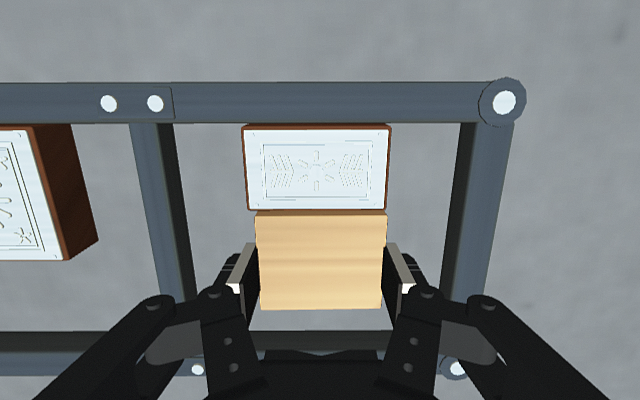

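```bash
python3 -m jog '[[[0.5,0,0,-0.001,0],[0.85,0,0,-0.001,0],[0.85,0,0,-0.001,0],[0.85,0,0,-0.001,0],[0.85,0,0,-0.001,0]]]'; python3 -m jog '[[[0.85,0,0,-0.03,0],[0.85,0,0,-0.08,0],[0.85,0,0,-0.13,0],[0.85,0,0,-0.13,0]]]'; python3 cuts.py; python3 hand.py w8.png 320 225 wood; python3 go.py 0.40 0.309 0.13 -8.5
```

```text
time_s: 8.07
position: [0.5837, -0.0207, 0.0031]
tool_rot: [-0.0, 1.0, -0.008, -0.0]
wrist_force: [0.2, 0.1, 0.8]
gripper_width: 0.0729
time_s: 8.57
position: [0.5869, -0.0204, 0.1378]
tool_rot: [0.001, 1.0, -0.008, 0.004]
wrist_force: [0.6, -0.7, -0.5]
gripper_width: 0.0728
bolt [409. 104.] 100 0.0199 [655.2 -92.9   8.7   8.1   4.3]
bolt [ 53. 105.] 99 0.0203 [658.9 196.5   8.7   7.8  89.2]
bolt [220. 105.] 50 0.0206 [657.4  60.8   5.8   5.5  89.2]
bolt [242. 104.] 48 0.0204 [657.1  42.6   4.9   5.6  85.1]
plate [319. 137.] 2770 0.0222 [630.4 -19.8  57.1  32.5  89.2]
plate [149. 151.] 4628 0.0224 [619.8 121.8  57.   56.1  89.2]
bolt [ 89. 252.] 64 0.0201 [526.  197.9   8.3   7.8  33.2]
t 8.675 tcp [ 0.5839 -0.021   0.1335] top z -0.0009 rel z -0.1344 rect [nan nan nan  0. nan] center-tcp(world mm) [nan nan] w 0.07232374368093279 [-0.1  0.  -0.5]
 ** On entry to DLASCL parameter number  4 had an illegal value
 ** On entry to DLASCL parameter number  4 had an illegal value
t 8.68 pos [ 0.5839 -0.021   0.1335] yaw -0.88 tilt [ 0.001 -0.001 -1.   ] F [-0.1  0.  -0.5] w 0.0723
d [-0.1889 -0.3271  0.0031] turn 0.133 dist 0.378Traceback (most recent call last):
  File "hand.py", line 14, in <module>
    A=np.c_[X[:,:2]-X[:,:2].mean(0),np.ones(len(X))]; print('slope',np.linalg.lstsq(A,X[:,2],rcond=None)[0].round(3))
                                                                    ~~~~~~~~~~~~~~~^^^^^^^^^^^^^^^^^^^^^
    x, resids, rank, s = _umath_linalg.lstsq(a, b, rcond,
                         ~~~~~~~~~~~~~~~~~~~^^^^^^^^^^^^^
                                             signature=signature)
                                             ^^^^^^^^^^^^^^^^^^^^
    raise LinAlgError("SVD did not converge in Linear Least Squares")
numpy.linalg.LinAlgError: SVD did not converge in Linear Least Squares
```

View pics/w8.png

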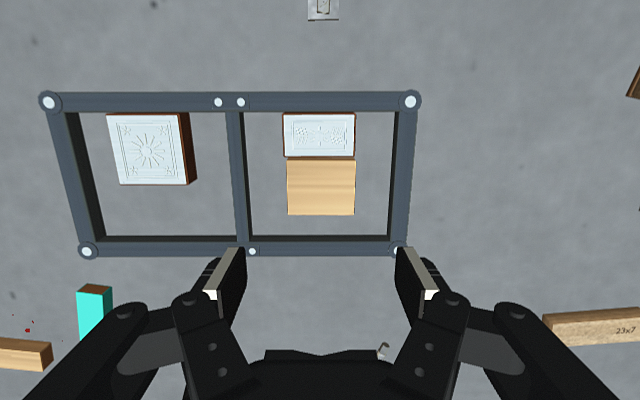

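The broad furniture now lies flat against the narrow cut ((320,187), right under the plate). Next is the slim one.

```bash
python3 -m jog '[[[1,-0.189,-0.327,0.003,0.133],[1,-0.189,-0.327,0.003,0.133],[1,-0.189,-0.327,0.003,0.133],[1,-0.189,-0.327,0.003,0.133],[1,-0.189,-0.327,0.003,0.133],[1,-0.189,-0.327,0.003,0.133],[1,-0.189,-0.327,0.003,0.133],[1,-0.189,-0.327,0.003,0.133],[1,-0.189,-0.327,0.003,0.133]]]'; python3 - <<'E'
from mw import *
c=cam('wrist'); save(c,'w9.png'); meas(c,dict(slim=(320,200,.016)))
E
python3 go.py 0.40 0.309 0.003 -8.5
```

```text
time_s: 9.8
position: [0.4006, 0.3071, 0.1294]
tool_rot: [0.001, 0.997, -0.076, -0.001]
wrist_force: [0.7, 0.2, -0.1]
gripper_width: 0.0855
slim z 0.0156 ray [400.2 310.3  60.   26.3  82.3] cloud [399.6 310.4  60.6  26.5  82.2]
t 9.85 pos [0.4007 0.3072 0.1296] yaw -8.68 tilt [-0.001 -0.001 -1.   ] F [1.  0.3 0.3] w 0.0855
d [-0.0008 -0.0018  0.1266] turn -0.0031 dist 0.127
```

View pics/w9.png

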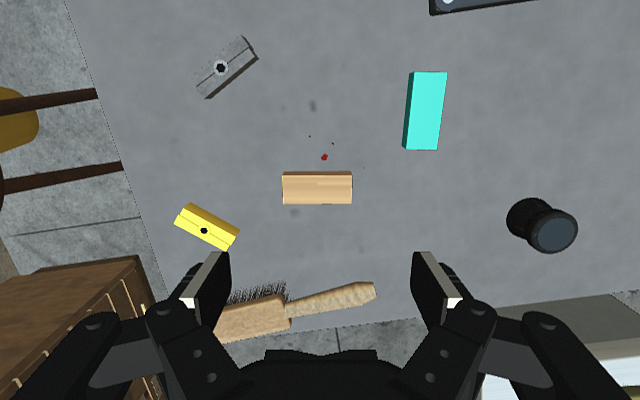

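Slim sits at (317,188), about centred between the fingers. The yellow decoy at (206,228) is close, so I'll check its clearance from the left finger.

```bash
python3 - <<'E'
from mw import *
c=cam('wrist'); meas(c,dict(slim=(320,190,.016),yel=(206,228,.017),qa=(235,70,.017)))
E
python3 go.py 0.40 0.3104 0.003 -7.9
```

```text
slim z 0.0156 ray [400.3 310.3  60.   26.7  82.7] cloud [399.6 310.4  60.4  26.5  81.8]
yel z 0.201 ray [273.3 326.8 679.1 222.8  81.4] cloud [355.3 330.6 147.2 207.9   8.7]
qa z 0.0168 ray [506.4 366.8  18.7  52.9  27.6] cloud [506.7 367.2  18.4  53.   27.7]
t 9.9 pos [0.4007 0.3074 0.1298] yaw -8.67 tilt [-0.001 -0.001 -1.   ] F [0.3 1.1 0.5] w 0.0854
d [-0.0011 -0.0029  0.1268] turn -0.0134 dist 0.127
```

```bash
python3 -m jog '[[[1,-0.001,-0.003,0.06,-0.013],[1,-0.001,-0.003,0.11,-0.013],[1,-0.001,-0.003,0.124,-0.013],[1,-0.001,-0.003,0.124,-0.013]]]';python3 -m jog '[[[0.5,0,0,0,0],[0.5,0,0,0,0],[0.5,0,0,0,0],[0.5,0,0,0,0],[0.5,0,0,0,0],[0.5,0,0,0,0]]]';python3 -m jog '[[[0.5,0,0,-0.03,0],[0.5,0,0,-0.09,0],[0.5,0,0,-0.12,0],[0.5,0,0,-0.12,0],[0.5,0,0,-0.12,0]]]'; python3 hand.py w10.png 320 268 wood; python3 go.py 0.57 0.122 0.10 -0.65
```

```text
time_s: 10.4
position: [0.3988, 0.3108, 0.005]
tool_rot: [0.001, 0.998, -0.068, -0.001]
wrist_force: [-0.5, 1.4, 0.4]
gripper_width: 0.0852
time_s: 11.15
position: [0.4005, 0.3126, 0.0082]
tool_rot: [-0.0, 0.998, -0.068, 0.001]
wrist_force: [-1.5, -0.5, 6.8]
gripper_width: 0.0571
time_s: 11.78
position: [0.3992, 0.3116, 0.126]
tool_rot: [0.0, 0.998, -0.068, 0.0]
wrist_force: [0.1, -0.3, -0.0]
gripper_width: 0.0569
t 11.825 tcp [0.3988 0.3114 0.1254] top z 0.1332 rel z 0.0078 rect [398.3 311.3  60.2  26.9  82.4] center-tcp(world mm) [-0.5 -0.1] w 0.0569350198456963 [ 0.5 -0.6 -0.2]
slope [-0.027  0.004  0.133]
t 11.82 pos [0.3988 0.3114 0.1254] yaw -7.77 tilt [-0.001 -0.001 -1.   ] F [ 0.5 -0.6 -0.2] w 0.0569
d [0.1953 0.1645 0.0254] turn -0.1242 dist 0.257
```

View pics/w10.png

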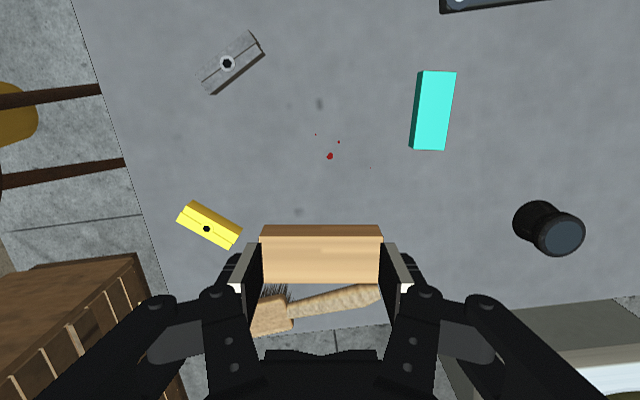

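```bash
python3 -m jog '[[[0.5,0.2,0.164,0.0,-0.124],[0.5,0.2,0.164,0.02,-0.124],[0.5,0.2,0.164,0.03,-0.124],[0.5,0.2,0.164,0.05,-0.124],[0.5,0.2,0.164,0.07,-0.124],[0.5,0.2,0.164,0.07,-0.124],[0.5,0.2,0.164,0.07,-0.124]]]'; python3 hand.py w11.png 320 268 wood; python3 cuts.py; python3 go.py 0.575 0.122 0.008 -0.65
```

```text
time_s: 12.7
position: [0.5743, 0.1246, 0.0564]
tool_rot: [-0.001, 1.0, -0.004, -0.001]
wrist_force: [0.2, -0.1, -0.1]
gripper_width: 0.057
t 12.75 tcp [0.5748 0.1248 0.0571] top z 0.0638 rel z 0.0068 rect [573.5 125.   60.3  26.9  89.8] center-tcp(world mm) [-1.3  0.1] w 0.05712744294403796 [0.  1.  0.1]
slope [-0.025  0.002  0.064]
bolt [190.  79.] 221 0.0203 [659.6 196.    8.6   8.4  42.5]
bolt [440.  80.] 113 0.0204 [658.   59.2   6.3   5.4   6. ]
bolt [473.  80.] 113 0.0203 [657.8  41.1   6.3   5.4   7.8]
plate [325. 147.] 9963 0.0223 [620.2 122.   57.8  56.6  89.6]
plate [578. 129.] 6066 0.0221 [630.2 -18.5  56.4  33.6  89.5]
bolt [443. 290.] 57 0.0202 [524.1  41.9   7.6   4.8  43.9]
t 12.8 pos [0.5751 0.1247 0.0574] yaw -0.48 tilt [ 0.001  0.001 -1.   ] F [-0.1  0.3  0.1] w 0.0569
d [-0.0001  0.0028  0.0494] turn 0.003 dist 0.049
```

View pics/w11.png

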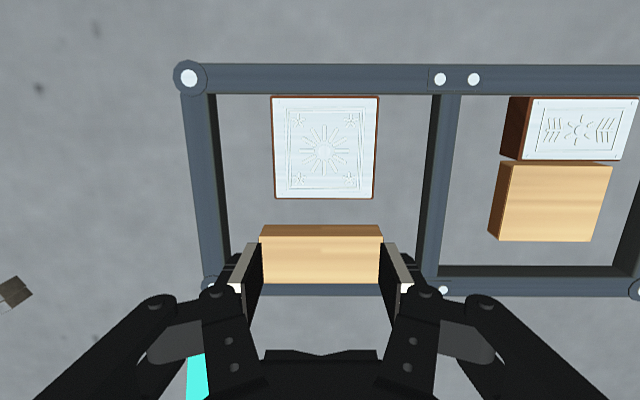

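```bash
python3 -m jog '[[[0.5,0.001,0.003,0.02,0.003],[0.5,0.001,0.003,0.04,0.003],[0.5,0.001,0.003,0.05,0.003],[0.5,0.001,0.003,0.05,0.003],[0.5,0.001,0.003,0.05,0.003]]]'; python3 hand.py w12.png 320 268 wood; python3 cuts.py|grep plate; python3 go.py 0.575 0.122 0.008 -0.65
```

```text
time_s: 13.42
position: [0.5755, 0.1194, 0.0081]
tool_rot: [0.001, 1.0, -0.007, -0.001]
wrist_force: [-9.2, -2.8, 22.1]
gripper_width: 0.0569
t 13.475 tcp [0.5755 0.1194 0.0081] top z 0.0157 rel z 0.0075 rect [574.6 119.8  60.5  26.6  88.9] center-tcp(world mm) [-0.9  0.4] w 0.0568996619678458 [-9.  -3.9 21.8]
slope [-0.007  0.001  0.016]
plate [314. 167.] 17959 0.0223 [620.2 122.3  58.4  56.4  89.2]
plate [613. 145.] 4195 0.0221 [630.7  -3.1  26.4  32.6  89.9]
t 13.53 pos [0.5755 0.1194 0.0081] yaw -0.82 tilt [-0.002 -0.002 -1.   ] F [-8.7 -3.7 21.6] w 0.057
d [-0.0005 -0.0026  0.0001] turn -0.003 dist 0.003
```

View pics/w12.png

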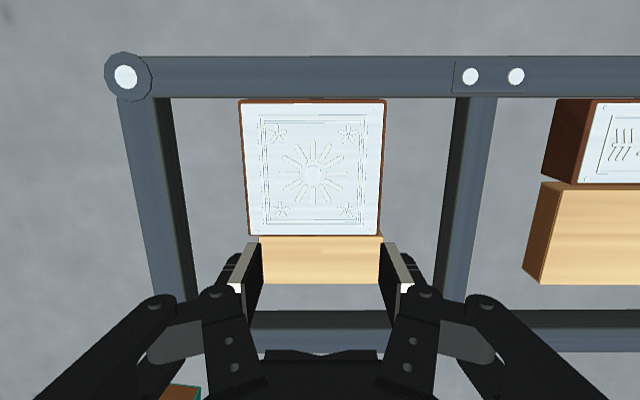

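```bash
python3 -m jog '[[[0.5,0,0,-0.002,0],[0.85,0,0,-0.002,0],[0.85,0,0,-0.002,0],[0.85,0,0,-0.002,0],[0.85,0,0,-0.002,0]]]'; python3 -m jog '[[[0.85,0,0,-0.03,0],[0.85,0,0,-0.08,0],[0.85,0,0,-0.13,0],[0.85,0,0,-0.13,0]]]'; python3 cuts.py; python3 - <<'E'
from h import *
c=cam('wrist'); save(c,'w13.png')
E
python3 go.py 0.507 0.367 0.13 27.7
```

```text
time_s: 14.15
position: [0.5761, 0.1197, 0.008]
tool_rot: [0.0, 1.0, -0.007, -0.0]
wrist_force: [0.6, 0.1, 0.2]
gripper_width: 0.0726
time_s: 14.65
position: [0.5792, 0.1208, 0.1429]
tool_rot: [-0.0, 1.0, -0.007, 0.004]
wrist_force: [0.4, -0.5, -0.4]
gripper_width: 0.0726
bolt [229.  92.] 97 0.0203 [659.3 195.3   8.3   7.8  89.2]
bolt [583.  92.] 98 0.0198 [655.7 -93.8   8.3   8.   51.5]
bolt [395.  92.] 48 0.0204 [657.5  59.7   5.3   6.   44.9]
bolt [417.  92.] 47 0.0205 [657.3  41.4   6.2   4.9   4.3]
plate [318. 139.] 4634 0.0223 [619.9 122.5  56.5  56.7  89.3]
plate [489. 125.] 2789 0.022 [630.2 -18.6  56.5  32.4  89.3]
bolt [241. 240.] 64 0.0199 [526.4 197.1   7.6   8.5  85.2]
bolt [548. 240.] 63 0.0197 [523.2 -92.4   8.7   7.4  11.2]
bolt [ 67. 260.] 49 0.0175 [506.8 366.6  10.1  10.6  32.2]
t 14.75 pos [0.5764 0.1196 0.1385] yaw -0.82 tilt [ 0.001 -0.    -1.   ] F [ 0.1 -1.4 -1.1] w 0.0727
d [-0.0729 -0.2464  0.0083] turn -0.4978 dist 0.257
```

View pics/w13.png

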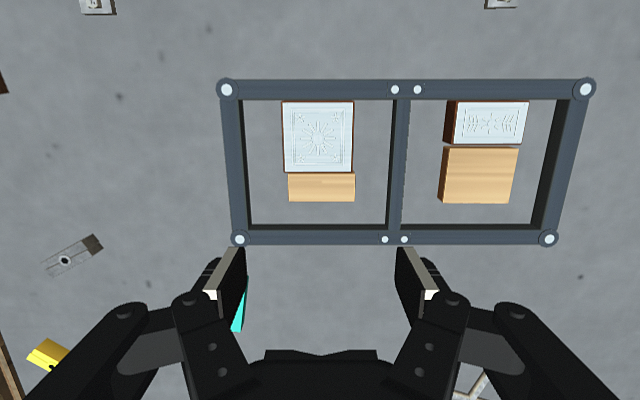

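Both pieces of furniture lie against their cuts: slim at (321,187), broad at (480,175). Now quoin_a.

```bash
python3 -m jog '[[[1,-0.073,-0.246,0.008,-0.498],[1,-0.073,-0.246,0.008,-0.498],[1,-0.073,-0.246,0.008,-0.498],[1,-0.073,-0.246,0.008,-0.498],[1,-0.073,-0.246,0.008,-0.498],[1,-0.073,-0.246,0.008,-0.498],[1,-0.073,-0.246,0.008,-0.498]]]'; python3 - <<'E'
from mw import *
c=cam('wrist'); save(c,'w14.png'); meas(c,dict(qa=(335,188,.017)))
E
python3 go.py 0.507 0.367 0.005 27.7
```

```text
time_s: 15.62
position: [0.5078, 0.3642, 0.1292]
tool_rot: [0.001, 0.971, 0.238, -0.001]
wrist_force: [-0.1, -0.4, 0.7]
gripper_width: 0.0857
qa z 0.0165 ray [507.7 367.9  18.6  52.7  27.6] cloud [507.  367.5  18.6  53.1  28. ]
t 15.68 pos [0.508  0.3642 0.1295] yaw 27.52 tilt [-0.    -0.002 -1.   ] F [ 0.9 -1.  -0.4] w 0.0852
d [ 0.0005 -0.0031  0.1245] turn -0.0031 dist 0.125
```

View pics/w14.png

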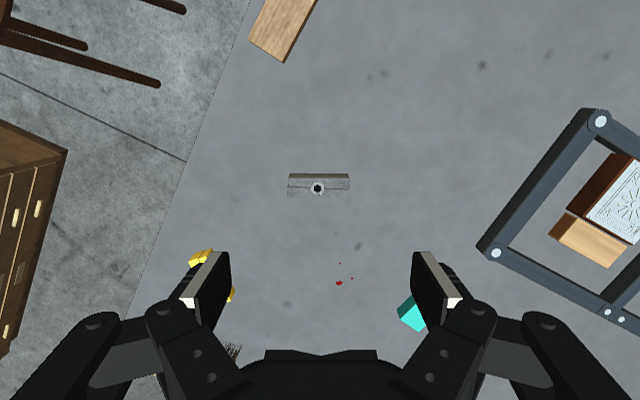

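```bash
python3 -m jog '[[[1,0.0,-0.003,0.06,-0.003],[1,0.0,-0.003,0.11,-0.003],[1,0,-0.003,0.124,-0.003],[1,0,-0.003,0.124,-0.003]]]';python3 -m jog '[[[0.4,0,0,0,0],[0.4,0,0,0,0],[0.4,0,0,0,0],[0.4,0,0,0,0],[0.4,0,0,0,0],[0.4,0,0,0,0]]]';python3 -m jog '[[[0.4,0,0,-0.03,0],[0.4,0,0,-0.08,0],[0.4,0,0,-0.1,0],[0.4,0,0,-0.1,0],[0.4,0,0,-0.1,0]]]'; python3 hand.py w15.png 330 262 metal; python3 go.py 0.548 0.122 0.06 -0.65
```

```text
time_s: 16.18
position: [0.5059, 0.3685, 0.0063]
tool_rot: [0.0, 0.971, 0.24, -0.0]
wrist_force: [0.2, 0.0, 1.0]
gripper_width: 0.0852
time_s: 16.92
position: [0.507, 0.3703, 0.0091]
tool_rot: [-0.0, 0.971, 0.241, 0.002]
wrist_force: [-0.6, -1.5, 6.8]
gripper_width: 0.0504
time_s: 17.55
position: [0.5048, 0.3684, 0.1047]
tool_rot: [0.001, 0.971, 0.241, -0.001]
wrist_force: [-0.8, -0.1, -1.4]
gripper_width: 0.0504
t 17.6 tcp [0.5045 0.3683 0.1043] top z 0.1125 rel z 0.0081 rect [503.1 368.8  22.9  63.4  28.3] center-tcp(world mm) [-1.4  0.5] w 0.05034577077903548 [-0.2 -0.5 -1.5]
slope [-0.026 -0.013  0.112]
t 17.6 pos [0.5045 0.3683 0.1043] yaw 27.89 tilt [-0.002 -0.002 -1.   ] F [-0.2 -0.5 -1.5] w 0.0503
d [-0.0767  0.238   0.0447] turn 0.4981 dist 0.254
```

View pics/w15.png

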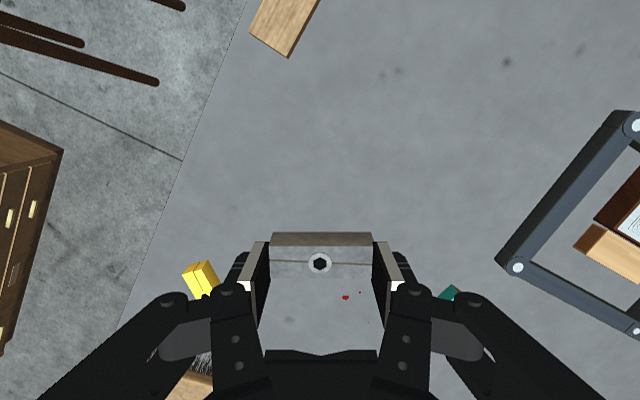

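The quoin is held with its key hole at (320,263), centred between the pads. Now to the wide bay, hovering first.

```bash
python3 -m jog '[[[0.4,-0.077,0.238,0.0,0.498],[0.4,-0.077,0.238,0.0,0.498],[0.4,-0.077,0.238,0.0,0.498],[0.4,-0.077,0.238,0.01,0.498],[0.4,-0.077,0.238,0.04,0.498],[0.4,-0.077,0.238,0.04,0.498],[0.4,-0.077,0.238,0.04,0.498]]]'; cat > gap.py <<'E'
import sys
from h import *
# profile along chase x through given y: furniture foot edge, rail inner edge, via z-map cloud; quoin hole
c=cam('wrist'); save(c,sys.argv[1]); y0=float(sys.argv[2]); P=cloud(c); s=manip.sense(); p=np.array(s['position'])
im=c['pixels'].astype(int); wood=((im[...,0]-im[...,2])>25)&(P[...,2]>.012)&(P[...,2]<.02)&(abs(P[...,1]-y0)<.04)&(P[...,0]>.52)&(P[...,0]<.64)
nl,lab,st,ce=cv2.connectedComponentsWithStats(wood.astype(np.uint8),connectivity=4); i=1+np.argmax(st[1:,4]); 
X=P[lab==i]*1000; print('furn',np.round(np.hstack(cv2.minAreaRect(X[:,:2].astype(np.float32))),1),'z',np.median(X[:,2]).round(1),'xmin',np.percentile(X[:,0],1).round(1))
for lo,hi in [(-.06,-.045),(-.01,.01),(.045,.06)]:
    r=(abs(P[...,2]-.018)<.005)&(P[...,1]-y0>lo)&(P[...,1]-y0<hi)&(P[...,0]>.505)&(P[...,0]<.55)&(im[...,0]-im[...,2]<5)
    if r.sum()>20: print('rail',lo,'x',(np.percentile(P[r][:,0],[1,99])*1000).round(1))
print('t',s['time_s'],'tcp',p.round(4),np.round(s['wrist_force'],1))
E
python3 gap.py w16.png 0.122; python3 cuts.py; python3 go.py 0.548 0.122 0.06 -0.65
```

```text
time_s: 18.48
position: [0.5482, 0.1246, 0.0663]
tool_rot: [-0.0, 1.0, -0.004, -0.0]
wrist_force: [-0.3, 0.9, -0.9]
gripper_width: 0.0506
furn [575.  120.   60.3  27.   89.3] z 15.7 xmin 562.9
rail -0.06 x [519.3 534.4]
rail 0.045 x [521.4 535.8]
t 18.525 tcp [0.5487 0.1248 0.0669] [-0.1 -1.   0.5]
bolt [191.  29.] 227 0.0203 [659.8 195.9   8.3   8.8  38.7]
bolt [438.  30.] 114 0.0204 [658.2  59.5   6.1   5.5   5.8]
bolt [471.  30.] 114 0.0206 [658.   41.2   5.9   6.   67.1]
plate [324. 100.] 10119 0.0223 [620.  122.   57.7  56.7  89.4]
plate [575.  81.] 6233 0.0221 [629.7 -18.5  56.6  33.5  89.6]
bolt [215. 247.] 125 0.02 [526.5 197.4   8.4   8.3  89.6]
bolt [415. 248.] 62 0.0204 [524.6  60.8   6.2   5.4   4.6]
bolt [441. 248.] 63 0.0203 [524.4  43.1   6.3   5.4   6.5]
bolt [637. 249.] 43 0.0197 [522.5 -90.6   8.1   2.6  16.8]
t 18.57 pos [0.549  0.1248 0.0672] yaw -0.5 tilt [ 0.001  0.001 -1.   ] F [-0.   0.3 -0.6] w 0.0503
d [-0.001   0.0028  0.0072] turn 0.0027 dist 0.008
```

View pics/w16.png

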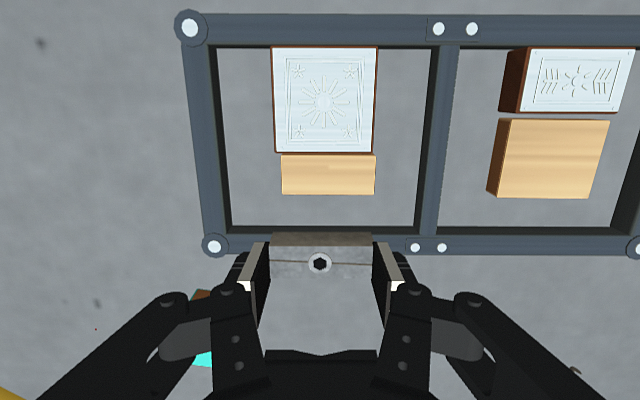

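The gap runs from x = 534.9 to 561.5 mm, so its centre is 548.2 mm. I'll lower in two stages.

```bash
python3 -m jog '[[[0.4,-0.001,0.003,0.01,0.003],[0.4,-0.001,0.003,0.02,0.003],[0.4,-0.001,0.003,0.03,0.003],[0.4,-0.001,0.003,0.03,0.003],[0.4,-0.001,0.003,0.03,0.003]]]';  python3 gap.py w17.png 0.122; python3 go.py 0.548 0.1215 0.009 -0.65
```

```text
time_s: 19.2
position: [0.5477, 0.1202, 0.0363]
tool_rot: [-0.0, 1.0, -0.007, -0.0]
wrist_force: [-0.2, -0.2, -1.2]
gripper_width: 0.05
furn [576.6 120.   60.6  28.6  89.3] z 15.7 xmin 562.8
rail -0.06 x [521.  534.7]
rail -0.01 x [518.5 520.3]
rail 0.045 x [520.8 535.8]
t 19.25 tcp [0.5479 0.1202 0.0365] [-0.3 -0.1 -1. ]
t 19.25 pos [0.5479 0.1202 0.0365] yaw -0.81 tilt [ 0.  0. -1.] F [-0.3 -0.1 -1. ] w 0.0506
d [ 0.0001 -0.0013  0.0275] turn -0.0028 dist 0.028
```

View pics/w17.png

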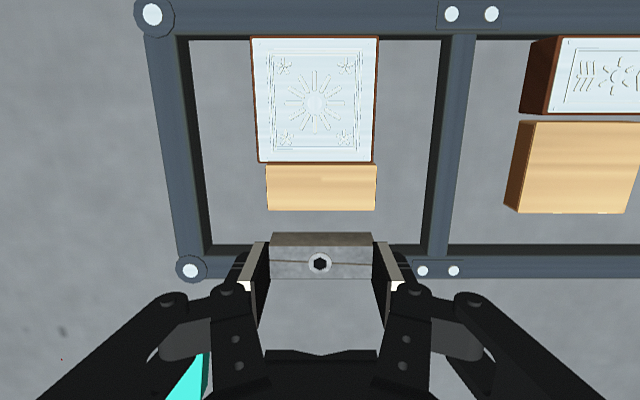

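```bash
python3 -m jog '[[[0.4,0,-0.001,0.01,0],[0.4,0,-0.001,0.018,0],[0.4,0,-0.001,0.024,0],[0.4,0,-0.001,0.028,0],[0.4,0,-0.001,0.028,0]]]';  python3 gap.py w18.png 0.122; python3 go.py 0.548 0.1215 0.009 -0.65
```

```text
time_s: 19.88
position: [0.5476, 0.121, 0.0091]
tool_rot: [0.0, 1.0, -0.007, -0.0]
wrist_force: [-3.4, -1.0, 7.0]
gripper_width: 0.0504
furn [576.4 120.   60.6  28.7  89.2] z 15.7 xmin 562.8
rail -0.06 x [527.8 534.7]
rail -0.01 x [520.  549.7]
rail 0.045 x [527.4 536.1]
t 19.925 tcp [0.5476 0.1209 0.0091] [-3.4 -2.   7.2]
t 19.93 pos [0.5476 0.1209 0.0091] yaw -0.82 tilt [-0.    -0.001 -1.   ] F [-3.4 -2.   7.2] w 0.0502
d [ 0.0004 -0.0006  0.0001] turn -0.0029 dist 0.001
```

View pics/w18.png

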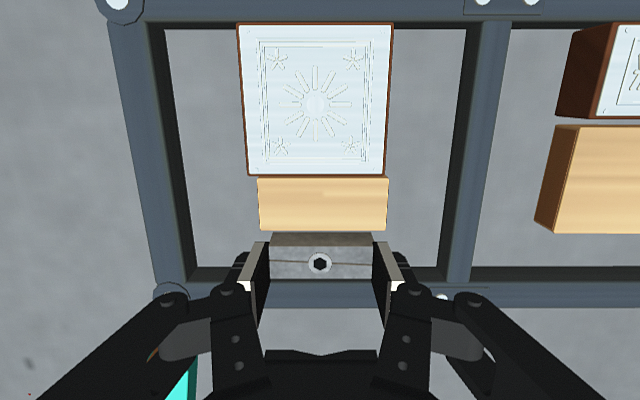

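```bash
python3 -m jog '[[[0.4,0,0,-0.001,0],[0.75,0,0,-0.001,0],[0.75,0,0,-0.001,0],[0.75,0,0,-0.001,0],[0.75,0,0,-0.001,0]]]'; python3 -m jog '[[[0.75,0,0,-0.03,0],[0.75,0,0,-0.08,0],[0.75,0,0,-0.13,0],[0.75,0,0,-0.13,0],[0.75,0,0,-0.13,0]]]'; python3 gap.py w19.png 0.122; python3 cuts.py;  python3 go.py 0.5625 -0.3464 0.13 -1.4
```

```text
time_s: 20.55
position: [0.5476, 0.121, 0.0092]
tool_rot: [0.0, 1.0, -0.007, -0.0]
wrist_force: [-0.6, -0.0, -0.3]
gripper_width: 0.0638
time_s: 21.18
position: [0.5473, 0.1207, 0.1389]
tool_rot: [0.0, 1.0, -0.007, -0.0]
wrist_force: [-0.0, 0.0, -0.6]
gripper_width: 0.0637
furn [575.7 120.1  60.4  25.8  89.2] z 15.7 xmin 563.0
rail -0.06 x [520.2 534.6]
rail -0.01 x [519.8 549.9]
rail 0.045 x [520.3 535.8]
t 21.225 tcp [0.5468 0.1206 0.1381] [ 0.3 -0.9 -0.8]
bolt [221.  45.] 113 0.0201 [659.8 195.8   7.7   8.6  83.9]
bolt [599.  45.] 113 0.0199 [656.3 -94.3   8.3   8.1  53. ]
bolt [398.  45.] 57 0.0205 [658.2  59.8   5.4   5.6  43.8]
bolt [422.  45.] 57 0.0205 [657.9  41.3   5.8   5.3   4.8]
plate [317.  96.] 5412 0.0223 [620.2 122.7  56.6  56.5  89.3]
plate [499.  81.] 3257 0.0221 [630.5 -18.7  56.5  32.2  89.2]
bolt [319. 186.] 72 0.0172 [546.5 122.3  10.6  10.1  89.3]
bolt [236. 208.] 75 0.0201 [526.7 197.3   8.2   8.3  43.8]
bolt [559. 207.] 73 0.0197 [523.7 -92.3   8.3   7.6  89.3]
t 21.27 pos [0.5466 0.1206 0.1377] yaw -0.81 tilt [-0.003 -0.    -1.   ] F [0.6 0.3 0.8] w 0.064
d [0.0226 0.4667 0.0079] turn 0.0102 dist 0.467
```

View pics/w19.png

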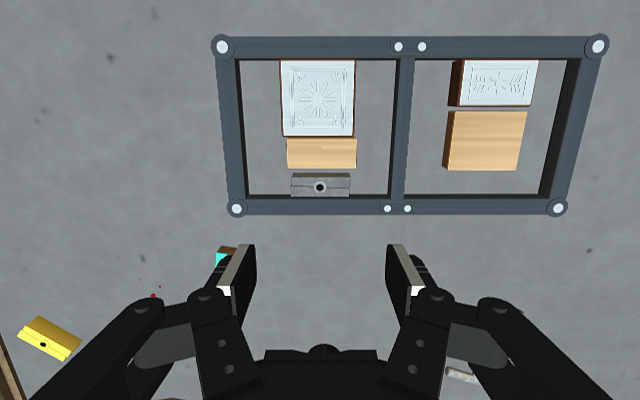

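quoin_a lies flat in the gap at (320,186), and its hole measures (546.5, 122.3) mm. That is about -103.5 mm in the wide cut's frame, within range. Now quoin_b.

```bash
python3 -m jog '[[[1,0.023,0.467,0.008,0.01],[1,0.023,0.467,0.008,0.01],[1,0.023,0.467,0.008,0.01],[1,0.023,0.467,0.008,0.01],[1,0.023,0.467,0.008,0.01],[1,0.023,0.467,0.008,0.01],[1,0.023,0.467,0.008,0.01],[1,0.023,0.467,0.008,0.01],[1,0.023,0.467,0.008,0.01],[1,0.023,0.467,0.008,0.01],[1,0.023,0.467,0.008,0.01]]]'; python3 - <<'E'
from mw import *
c=cam('wrist'); save(c,'w20.png'); meas(c,dict(qb=(335,188,.017)))
E
python3 go.py 0.5625 -0.3464 0.006 -1.4
```

```text
time_s: 22.65
position: [0.5645, -0.344, 0.131]
tool_rot: [-0.001, 1.0, -0.011, -0.0]
wrist_force: [0.2, 0.7, 0.1]
gripper_width: 0.0854
qb z 0.0165 ray [ 562.  -349.8   51.9   18.    88.9] cloud [ 561.5 -349.8   52.1   18.4   88.8]
t 22.7 pos [ 0.5645 -0.3443  0.1312] yaw -1.23 tilt [-0.     0.001 -1.   ] F [-0.4  0.8 -0. ] w 0.0853
d [-0.0019  0.0022  0.1252] turn 0.003 dist 0.125
```

View pics/w20.png

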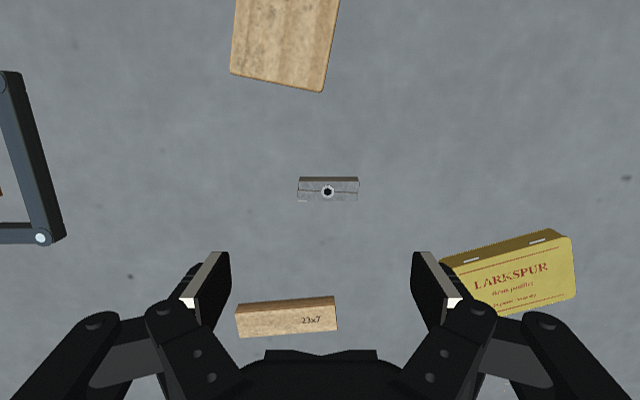

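```bash
python3 -m jog '[[[1,-0.002,0.005,0.06,0],[1,-0.002,0.005,0.11,0],[1,-0.002,0.005,0.124,0],[1,-0.002,0.005,0.124,0]]]';python3 -m jog '[[[0.4,0,0,0,0],[0.4,0,0,0,0],[0.4,0,0,0,0],[0.4,0,0,0,0],[0.4,0,0,0,0],[0.4,0,0,0,0]]]';python3 -m jog '[[[0.4,0,0,-0.03,0],[0.4,0,0,-0.08,0],[0.4,0,0,-0.1,0],[0.4,0,0,-0.1,0],[0.4,0,0,-0.1,0]]]'; python3 hand.py w21.png 335 262 metal; python3 go.py 0.546 -0.0195 0.067 -0.65
```

```text
time_s: 23.2
position: [0.5622, -0.3505, 0.0075]
tool_rot: [-0.0, 1.0, -0.012, -0.0]
wrist_force: [0.5, 0.2, 0.1]
gripper_width: 0.0854
time_s: 23.95
position: [0.5638, -0.352, 0.0105]
tool_rot: [0.001, 1.0, -0.012, 0.002]
wrist_force: [-0.6, -0.1, 5.7]
gripper_width: 0.05
time_s: 24.58
position: [0.5608, -0.3509, 0.1056]
tool_rot: [-0.001, 1.0, -0.012, -0.001]
wrist_force: [0.1, 0.5, -1.5]
gripper_width: 0.0501
t 24.625 tcp [ 0.5606 -0.3507  0.1051] top z 0.1113 rel z 0.0062 rect [ 559.3 -350.6   62.9   22.5   89. ] center-tcp(world mm) [-1.3  0.1] w 0.05019558109279871 [-0.2  0.4 -1. ]
slope [-0.047  0.004  0.111]
t 24.62 pos [ 0.5606 -0.3507  0.1051] yaw -1.39 tilt [-0.003  0.002 -1.   ] F [-0.2  0.4 -1. ] w 0.0502
d [-0.0225 -0.3307  0.0387] turn -0.0129 dist 0.334
```

View pics/w21.png

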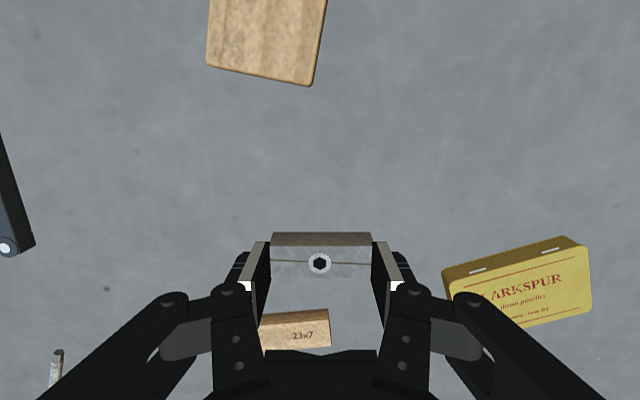

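```bash
python3 -m jog '[[[0.4,-0.022,-0.331,0.0,-0.013],[0.4,-0.022,-0.331,0.0,-0.013],[0.4,-0.022,-0.331,0.0,-0.013],[0.4,-0.022,-0.331,0.01,-0.013],[0.4,-0.022,-0.331,0.03,-0.013],[0.4,-0.022,-0.331,0.038,-0.013],[0.4,-0.022,-0.331,0.038,-0.013],[0.4,-0.022,-0.331,0.038,-0.013]]]'; python3 gap.py w22.png -0.019; python3 cuts.py;  python3 go.py 0.546 -0.0195 0.04 -0.65
```

```text
time_s: 25.62
position: [0.5478, -0.0215, 0.0688]
tool_rot: [0.0, 1.0, -0.006, -0.0]
wrist_force: [-0.4, -0.2, -1.0]
gripper_width: 0.0497
furn [583.7 -20.5  60.5  50.2  89. ] z 15.7 xmin 559.3
rail -0.06 x [518.5 532.6]
rail 0.045 x [518.4 534. ]
t 25.675 tcp [ 0.5481 -0.0219  0.0692] [-0.  -0.  -0.9]
bolt [446.  33.] 216 0.0202 [656.1 -93.6   8.4   8.6  45. ]
bolt [170.  33.] 111 0.0207 [658.2  61.2   5.6   6.1  37.9]
bolt [203.  33.] 110 0.0205 [657.8  42.9   5.6   6.2  82.4]
plate [ 72. 102.] 9778 0.0225 [620.  121.9  56.7  56.   89.3]
plate [316.  83.] 6237 0.0223 [629.7 -19.9  58.4  34.   89.3]
bolt [107. 220.] 145 0.0175 [545.7 121.4  11.2  11.4  34.6]
bolt [423. 247.] 122 0.0198 [523.  -91.8   8.7   8.6  20.2]
bolt [  3. 248.] 87 0.0203 [525.6 197.7   5.3   9.3  71.9]
bolt [199. 249.] 80 0.0201 [523.3  62.8   5.5   8.1  82.7]
bolt [225. 248.] 60 0.0205 [524.3  44.6   5.7   5.4  89.3]
t 25.73 pos [ 0.5483 -0.022   0.0694] yaw -0.82 tilt [ 0.    -0.001 -1.   ] F [ 0.5  0.3 -0.7] w 0.0499
d [-0.0023 -0.0025  0.0294] turn -0.0029 dist 0.03
```

View pics/w22.png

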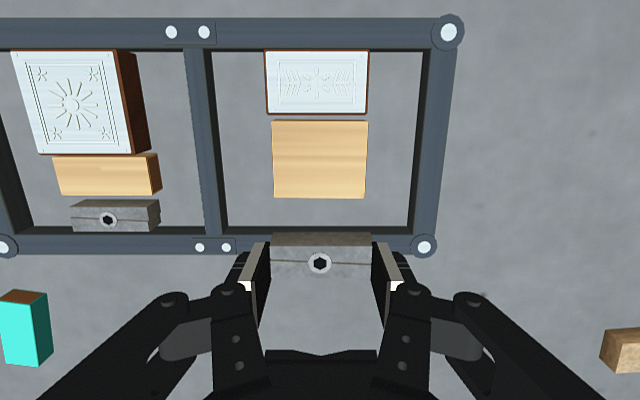

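The gap here is 533.3 to 558.6 mm (25 mm for the 22 mm pads), so the centring is tight. I'll correct x first, then descend in steps.

```bash
python3 -m jog '[[[0.4,-0.0025,-0.002,0.01,-0.003],[0.4,-0.0025,-0.002,0.02,-0.003],[0.4,-0.0025,-0.002,0.03,-0.003],[0.4,-0.0025,-0.002,0.03,-0.003],[0.4,-0.0025,-0.002,0.03,-0.003],[0.4,-0.0025,-0.002,0.03,-0.003]]]'; python3 gap.py w23.png -0.019;   python3 go.py 0.546 -0.0205 0.009 -0.65
```

```text
time_s: 26.48
position: [0.5458, -0.0177, 0.0397]
tool_rot: [0.0, 1.0, -0.004, 0.0]
wrist_force: [0.0, -0.3, -1.7]
gripper_width: 0.0501
furn [583.6 -20.6  60.5  50.2  89. ] z 15.7 xmin 559.6
rail -0.06 x [517.2 532.8]
rail 0.045 x [519.4 534. ]
t 26.525 tcp [ 0.5458 -0.0178  0.0397] [-1.3  0.  -1. ]
t 26.52 pos [ 0.5458 -0.0178  0.0397] yaw -0.47 tilt [ 0.001 -0.    -1.   ] F [-1.3  0.  -1. ] w 0.0501
d [0.0002 0.0027 0.0307] turn 0.0032 dist 0.031
```

View pics/w23.png

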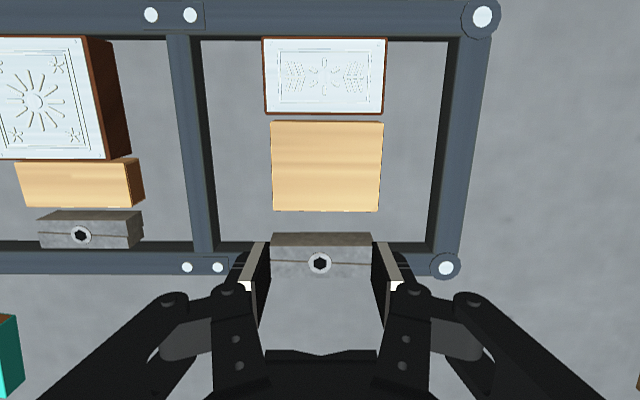

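```bash
python3 -m jog '[[[0.4,0,0.001,0.01,0.003],[0.4,0,0.001,0.018,0.003],[0.4,0,0.001,0.022,0.003],[0.4,0,0.001,0.026,0.003],[0.4,0,0.001,0.03,0.003],[0.4,0,0.001,0.03,0.003]]]'; python3 gap.py w24.png -0.019;   python3 go.py 0.546 -0.0205 0.009 -0.65
```

```text
time_s: 27.28
position: [0.5459, -0.0187, 0.0104]
tool_rot: [0.0, 1.0, -0.006, 0.0]
wrist_force: [-1.9, -0.2, 6.6]
gripper_width: 0.0502
furn [583.4 -20.6  61.   50.7  88.8] z 15.8 xmin 559.6
rail -0.06 x [523.6 532.7]
rail -0.01 x [517.6 549.7]
rail 0.045 x [526.3 534.1]
t 27.325 tcp [ 0.5459 -0.0186  0.0104] [-2.5  0.3  7.5]
t 27.32 pos [ 0.5459 -0.0186  0.0104] yaw -0.63 tilt [ 0.001 -0.001 -1.   ] F [-2.5  0.3  7.5] w 0.0501
d [0.0001 0.0019 0.0015] turn 0.0004 dist 0.002
```

View pics/w24.png

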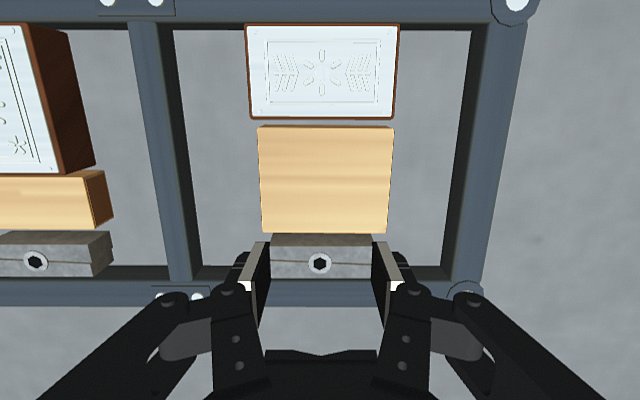

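Touchdown matches the first quoin: z equals the grasp height, at 7 N. Releasing and lifting straight up.

```bash
python3 -m jog '[[[0.4,0,0,-0.001,0],[0.75,0,0,-0.001,0],[0.75,0,0,-0.001,0],[0.75,0,0,-0.001,0],[0.75,0,0,-0.001,0]]]'; python3 -m jog '[[[0.75,0,0,-0.03,0],[0.75,0,0,-0.08,0],[0.75,0,0,-0.13,0],[0.75,0,0,-0.16,0],[0.75,0,0,-0.16,0],[0.75,0,0,-0.16,0]]]'; python3 gap.py w25.png -0.019; python3 gap.py w26.png 0.122; python3 cuts.py; python3 - <<'E'
from mw import *
c=cam('wrist')
P=cloud(c); Z=P[...,2]; im=c['pixels'].astype(int)
for n,x,y in [('qA',.5465,.122),('qB',.545,-.019)]:
    m=((Z>.013)&(Z<.021)&(abs(P[...,0]-x-.002)<.0095)&(abs(P[...,1]-y)<.045)&(abs(im[...,0]-im[...,2])<25)).astype(np.uint8)
    nl,lab,st,ce=cv2.connectedComponentsWithStats(m,connectivity=4); i=1+np.argmax(st[1:,4]); X=P[lab==i]*1000
    print(n,np.round(np.hstack(cv2.minAreaRect(X[:,:2].astype(np.float32))),1),'z',np.percentile(X[:,2],[5,50,95]).round(1))
c=cam('top'); save(c,'t1.png')
E
```

```text
time_s: 27.95
position: [0.5454, -0.0188, 0.0102]
tool_rot: [0.0, 1.0, -0.006, -0.0]
wrist_force: [-0.4, -0.3, 0.4]
gripper_width: 0.0642
time_s: 28.7
position: [0.5447, -0.0189, 0.1693]
tool_rot: [0.0, 1.0, -0.006, -0.001]
wrist_force: [-1.0, 0.0, 0.3]
gripper_width: 0.0641
furn [583.8 -20.5  60.5  50.   89.4] z 15.7 xmin 559.3
rail -0.06 x [516.8 532.8]
rail -0.01 x [519.1 549.8]
rail 0.045 x [519.4 534.2]
t 28.75 tcp [ 0.5444 -0.0189  0.1688] [ 0.1 -0.1 -0.4]
furn [575.6 119.7  60.8  25.6  89.2] z 15.8 xmin 563.2
rail -0.06 x [519.4 534.5]
rail -0.01 x [520.  549.8]
rail 0.045 x [520.3 535.7]
t 28.8 tcp [ 0.5444 -0.0188  0.1687] [ 0.4 -0.5  1.1]
bolt [69. 49.] 89 0.0205 [659.6 197.1   8.7   7.9  39.9]
bolt [227.  49.] 44 0.0208 [658.2  60.8   5.5   5.5  39.6]
bolt [248.  49.] 46 0.0207 [657.9  42.7   5.6   5.8  23.3]
bolt [406.  49.] 89 0.0201 [656.3 -93.1   8.    7.8  48.9]
plate [160.  95.] 4319 0.0225 [619.7 122.4  56.9  56.4  89.4]
plate [321.  81.] 2591 0.0223 [630.5 -19.4  56.5  32.   89.4]
bolt [178. 179.] 105 0.0171 [544.4 116.4  21.6  13.1  89.5]
bolt [320. 177.] 65 0.017 [543.1 -17.8   9.7  11.   89.7]
bolt [102. 196.] 58 0.02 [526.8 198.5   8.2   7.3  89.5]
bolt [395. 196.] 61 0.0197 [523.5 -91.8   8.1   8.3  89.5]
qA [5.473e+02 1.214e+02 1.630e+01 5.380e+01 3.000e-01] z [14.2 16.6 18. ]
qB [545.1 -18.2  52.   15.4  89.8] z [14.9 16.5 17.9]
```

View pics/w26.png

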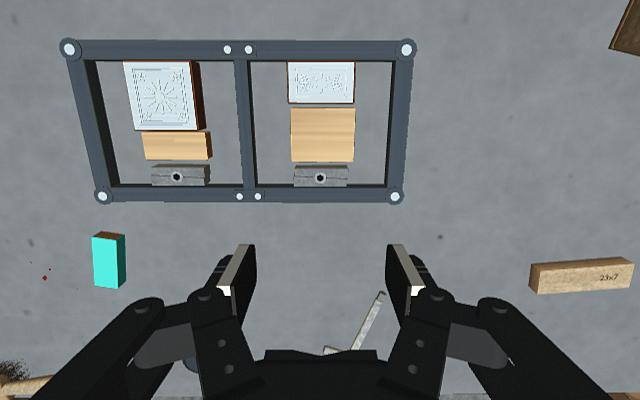

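```bash
python3 -c "
from station import manip
print(manip.hand_in())"
```

```text
the job is handed in; nothing more can be done
None
```

I placed the broad furniture against the narrow cut and the slim furniture against the wide cut, with a quoin in the gap of each bay. I handed the job in at about 29 s of the 96 s allowed; the station gives no verdict.

My last wrist-camera checks, taken with the jaws open and the arm about 170 mm up:

| Piece | x in its cut's frame | Allowed x | Off the cut's centreline (limit 12 mm) |
|---|---|---|---|
| broad furniture | about -64.5 mm (3–4 mm gap to the cut) | -69 to -57 mm | 1 mm |
| slim furniture | about -74 mm (1–2 mm gap to the cut) | -81 to -69 mm | 2.5 mm |
| quoin_a (wide bay) | -102 to -105 mm | -110 to -92 mm | about 1 mm |
| quoin_b (narrow bay) | -103 to -105 mm | -110 to -92 mm | 1–2 mm |

- **Height and squareness:** top faces measured 15.7 mm on the furniture and about 16.5 mm on the quoins, so all lie flat. All are within about 1° of square with the chase.
- **Cuts:** they moved no more than 1 mm between my first close measurement and the last. The highest wrist force I read was about 24 N, when setting down the slim furniture.
- **Disagreements:** the overhead and wrist cameras differ by 2–3 mm, and I trusted the wrist. The last automatic reading of quoin_a's key hole was 6 mm off sideways and unusable, because the mask took in more than the hole. I used its outline and an earlier clean reading (546.5, 122.3 mm) instead.

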